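# Find and mark the high spot of a fan guard ring

### The arm

A 7-joint arm with a two-finger parallel gripper is mounted at the origin on the work surface. World frame = base frame: x ahead of the robot, y to its left, z up, the work surface at z = 0. Lengths are in m, angles in degrees, forces in N, time in s.
With the tool pointing down it reaches from about 0.35 to 0.9 m from the base axis. Payload 19.9 kg.
Tool frame: the origin (TCP) lies at the very end of the fingers, on their centre line; the grasp point (between the pads) lies robot.hold_point_z behind it (robot.hold_point_z is the distance from the TCP to the grasp point, in m); y points along the fingers, z is the direction in which the jaws open and shut, and the axes are right-handed (so a half turn about y gives the same grasp; the last joint's range is limited). The gripper opens to 94 mm and grips with 3 to 60 N. Pads are 16 mm wide; open, the fingers measure 119 mm over their backs; the gripper's body (75 mm by 177 mm) begins 78 mm behind the grasp point.
Start: joints at [-2.378, 23.915, -0.59, 92.452, 0.269, 63.638, -3.037], TCP at [0.625, 0, 0.205] pointing down, gripper open.
Joint ranges: [-161.28, 161.28], [-22.2, 115.67], [-73.04, 71.86], [3.21, 147.25], [-68.34, 248.33], [10.77, 114.83], [-161.83, 161.83]. Speed limits (degrees/s): [108.29, 108.29, 136.94, 136.94, 172.46, 172.46, 172.46].

### API

Orientations are given as [roll, pitch, yaw] about the fixed x, y, z axes, in that order (R = Rz(yaw) Ry(pitch) Rx(roll)).
In Python, from plant import robot gives the robot as it stands.
- The arm moves only by the shell command python3 -m inch 'ROWS' [FORCE]. ROWS is JSON, a list of rows, each a list of 3 entries, a list of its own where there are three numbers: the shift along the tool's x, y, z in mm, then the turn, a rotation vector about the tool's x, y, z in rad, then the opening, from 0 (shut) to 1 (fully open). A call has 1 to 12 rows; each row is the pose to reach, as a shift and turn from the pose measured when the call began, along the tool's axes at that moment; what a row does not reach only later rows make up. A row lasts 1/10 s, in which the tool goes at most 50 mm and 8.59 degrees, less where a joint would pass 70% of its speed; a pose out of reach is approached as far as the arm can. A call with a gripper value outside its range is refused whole. The fingers move at their own pace and stop on an object; FORCE is the grip in N (left out, the last holds). Time passes only in rows, so rows that repeat a pose let the fingers close. It gives the time, the measured TCP pose, the force and the opening at its end, in the units of the state.
- robot.sense(): the state, without advancing time (a new reading comes with each control period).
- robot.read_camera(name): name is "scene" or "side" or "wrist"; returns a dict with "color" (384x512x3 uint8, red, green, blue), "intrinsics" (3x3 intrinsics, pixels), "R" (3x3) and "t" (3): a world point X has camera coordinates R X + t; the wrist camera has in their place "T_tool_cam" (4x4, takes a point from camera to tool coordinates, whose origin is the TCP and whose axes are the tool frame's). Camera axes: x right, y down, z forward; pixel columns grow to the right and rows downward; lengths in m; the calibration is good to about 2 mm. The wrist camera is an equidistant fisheye: a pixel r from the principal point sees the ray r / f radians off the axis. A picture is of the moment at which its call begins: read the wrist's pose just before it. There is no depth.
- robot.close_job(): hands the job in, once; it reports no verdict.
The state is a dict: "time_s": time; "joints": joint angles; "qvel": joint speeds; "joint_efforts": joint torques, N m; "eef_pos": TCP position; "orientation": TCP orientation; "force": force on the tool from outside, world axes, zero at the start; "wrist_torque": the same for the moment, N m; "opening": opening from 0.0 (shut) to 1.0 (fully open).
Only numpy, scipy, OpenCV 4.12 (cv2) and the standard library are available. Lean on these libraries where they do the work, as an engineer would, in place of code of your own. Each camera call takes 0.05 s, during which the arm holds its last target. There are 200 camera calls.

### The job

Crank the black fan guard ring round slowly by the upright knob on its plate, feel where its one high spot rubs hardest on the sprung pointer, and let go of the knob with the ring stopped there, crest on the pointer. Then stand the yellow spool core upright on the plate, right at the edge next to the pointer, to mark the spot, without turning the ring off it. Never load the axle hard sideways, do not touch the pointer or its block, and leave everything else where it is.

Things in the scene. Friction and masses are not known exactly. Their poses are not given: they have to be found in the camera images.
- wheel: Turning assembly flat on a vertical axle: round aluminium plate 152 mm across on top of a black plastic guard ring 160 mm across, 12 mm thick. Origin on the axle, level with the plate's top face, 56 mm above the bench; x points to the knob. Turns endlessly either way about z (up), stays where left (bearing friction 0.08 Nm). A nut 24 mm across stands 4 mm proud at its middle.
- axle_home (a point): Where the axle stands unloaded, level with the plate's top face; fixed to the stand, x points from the axle to the pointer. The axle is sprung sideways, about 8 N per mm in any horizontal direction; more than 2.5 mm (20 N) would harm it.
- knob_grip (a point): Wooden crank knob on the plate, an upright cylinder 20 mm across that spins freely on its own pin, its axis 55 mm from the axle. It reaches from 2 to 40 mm above the plate; this point is on its axis, 26 mm above the plate.
- pointer_block: Steel block 30 x 36 x 42 mm on the stand, 130 mm out from the axle; origin at the centre of its underside, 12 mm above the bench; top 2 mm below the plate's top face. A round-tipped pointer sticks out of it towards the axle at 46 mm height, its tip 0.5 mm clear of the true part of the ring; it slides back on a spring, 1.8 N per mm, pressed with about 5 N by the crest.
- stand: Grey base plate 250 x 150 x 12 mm fixed on the bench, carrying axle and pointer; origin on the bench below the axle, x towards the pointer. The ring has ONE high spot, a smooth rise to 4.5 mm, 22 degrees either side of its crest, at an unknown place at least 100 degrees round from the knob; at the start it is clear of the pointer.
- pointer_tip (a point): Where the pointer's tip rests, 80.5 mm from the axle. The knob takes about 1.5 N to keep moving elsewhere and up to 4 to 8 N while the high spot rubs here, a little more on the way up to the crest than on the way down from it, so the hump felt comes some 3 degrees before the crest, whichever way it is turned.
- mark (a point): Fixed point on the level of the plate's top face, 54 mm from the axle on the line to the pointer: the spool core is to stand centred here.
- spool_mid (a point): Yellow plastic spool core, an upright tube 36 mm outside, 18 mm bore, 45 mm high, 40 g, standing on the bench to the left or the right of the stand. Point at its centre, 22.5 mm above its underside; z is its axis.
- mug_mid (a point): Small brown ceramic mug, 70 mm across, 75 mm high, standing on the bench on the other side of the stand from the spool core; bystander. Point on its axis at half height.
- hexkey_long: Long steel hex key lying flat near the robot, 120 x 35 mm, 8 mm thick; bystander. Origin at the middle of its long arm.
- hexkey_short: Short steel hex key lying flat near the robot, 80 x 25 mm, 6 mm thick; bystander. Origin at the middle of its long arm.
- bearing: Steel bearing ring, 52 mm across, 14 mm high, lying on the bench; bystander. Origin at the centre of its underside.
- tin: Grey closed tin, 64 mm across, 70 mm high, standing on the bench; bystander. Origin at the centre of its underside.
There are look-alikes about, which are no part of the job. Of the things shaped like the part that bears spool_mid, the yellow one is meant.

How it is judged:
By the outcome, as a careful person would: the job done as asked, in the order asked, and still so for the second after the job is handed in, with the robot touching nothing.
It also fails if it takes over 72 s, if anything falls off the work surface, if the arm or the gripper's body presses on something with over 40 N, if the wrist force passes 120 N, or if a joint passes its speed limit or range.

## Working session

There is one attempt and no reset: what is moved stays moved. The work goes in short steps, Python scripts to look and compute and a shell command to move; the robot and the scene stay as the last step left them, time stands still between calls to the robot, and variables do not carry over. Pictures are saved under pics/ and viewed, about 8 in all and at most 12, crops included, and the job is handed in when it is done.

```bash
ls; mkdir -p pics; python3 - <<'E'
from plant import robot
import cv2,numpy as np
print(robot.sense(), robot.hold_point_z)
a=[]
for n in("scene","side"):
    c=robot.read_camera(n); np.savez(f"pics/{n}.npz",**{k:np.array(v) for k,v in c.items()})
    cv2.imwrite(f"pics/{n}.png",cv2.resize(c["color"][:,:,::-1],(800,600),interpolation=cv2.INTER_CUBIC))
    print(n,np.array(c["intrinsics"]).tolist(),(-np.array(c["R"]).T@c["t"]).round(3))
c=robot.read_camera("wrist");print(c["intrinsics"],c["T_tool_cam"])
np.savez("pics/wrist.npz",**{k:np.array(v) for k,v in c.items()})
cv2.imwrite("pics/wrist.png",cv2.resize(c["color"][:,:,::-1],(800,600)))
E
```

```text
pics
{'time_s': 0.0, 'joints': array([-2.37656051, 23.94697375, -0.59165366, 92.4836971 ,  0.26961902,
       63.63740564, -3.03450556]), 'qvel': array([ 0.04138827, -0.08694177,  0.01435077,  0.06786946, -0.0331572 ,
        0.0511919 , -0.04219449]), 'joint_efforts': array([ 3.52895018e-03, -8.51262331e+01,  6.40313700e-01, -4.25991547e+01,
       -4.87577857e-02,  1.87510403e-02,  1.73272206e-04]), 'eef_pos': array([ 6.24642757e-01, -1.28497968e-05,  2.04850185e-01]), 'orientation': array([-9.00665310e+01, -4.82485718e-03, -8.99972086e+01]), 'force': array([ 0.17041115,  0.53793512, -0.2550183 ]), 'wrist_torque': array([-0.03901947, -0.01176638, -0.01906886]), 'opening': 1.0015354407660473} 0.0188
scene [[454.97087282459455, 0.0, 256.0399026433081], [0.0, 454.97087282459455, 195.6952408130112], [0.0, 0.0, 1.0]] [1.306 0.202 0.718]
side [[461.9343854939524, 0.0, 253.56680777993265], [0.0, 461.9343854939524, 193.30526432376564], [0.0, 0.0, 1.0]] [ 0.074 -0.656  0.689]
[[297.31863964   0.         258.85992672]
 [  0.         297.31863964 192.47113775]
 [  0.           0.           1.        ]] [[-8.07613102e-04  9.60487514e-01  2.78321907e-01 -8.09803326e-02]
 [-7.38857618e-04 -2.78322495e-01  9.60487399e-01 -1.79146425e-01]
 [ 9.99999401e-01  5.70061946e-04  9.34440410e-04  6.68214471e-04]
 [ 0.00000000e+00  0.00000000e+00  0.00000000e+00  1.00000000e+00]]
```

View pics/scene.png

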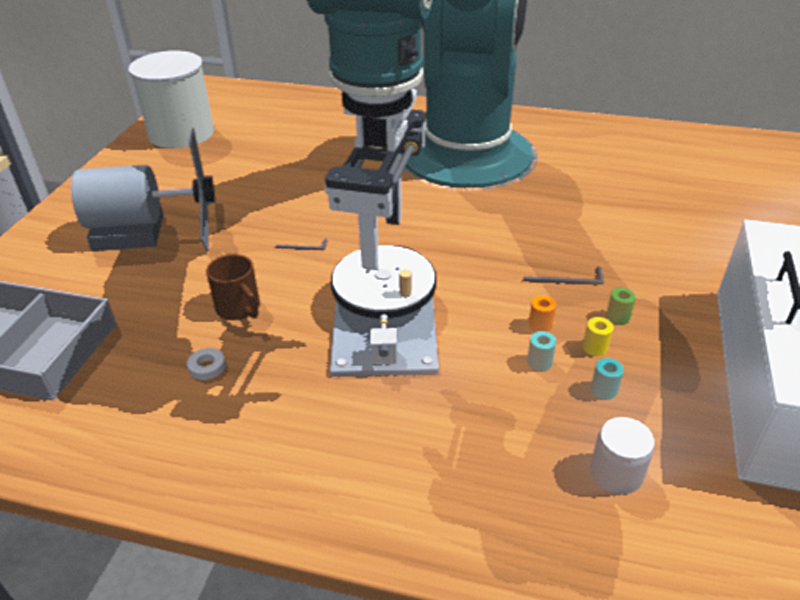

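View pics/wrist.png

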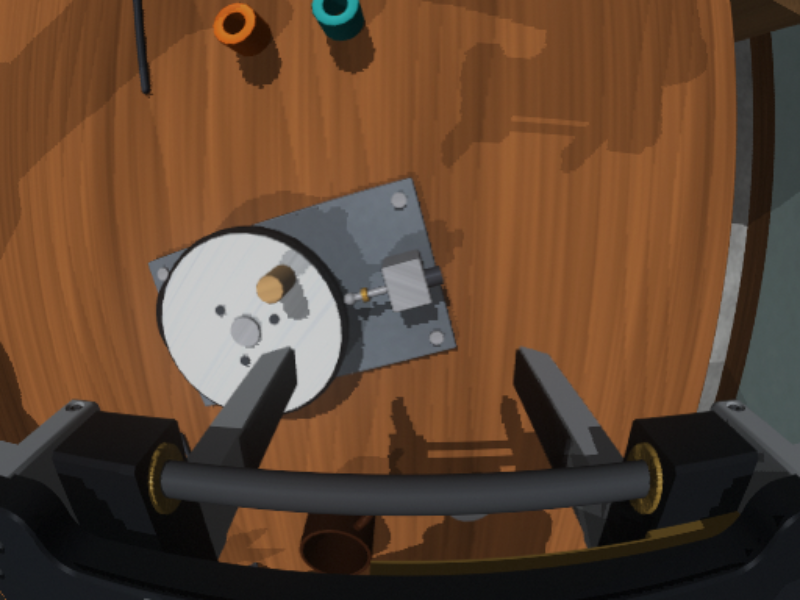

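The scene picture shows the plate (knob at about 405,283 and pointer at 383,322) with the mug on the left. The yellow spool is at (598,336), among orange, green, cyan and teal look-alikes. The wrist picture shows the plate, nut (245,332), knob (270,288) and block (407,285).

```bash
cat > h.py <<'E'
import numpy as np,cv2
from scipy.spatial.transform import Rotation as Ro
def tool_R(o): return Ro.from_euler('xyz',o,degrees=True).as_matrix()
def ray(c,uv,s=None):
    K=np.array(c["intrinsics"]);d=np.array([(uv[0]-K[0,2])/K[0,0],(uv[1]-K[1,2])/K[1,1]])
    if "T_tool_cam" in c:
        T=np.array(c["T_tool_cam"]);th=np.hypot(*d);e=d/max(th,1e-9)*np.sin(th)
        R=tool_R(s["orientation"]); v=R@T[:3,:3]@np.array([*e,np.cos(th)]); return np.array(s["eef_pos"])+R@T[:3,3],v
    R=np.array(c["R"]); return -R.T@np.array(c["t"]),R.T@np.array([*d,1.])
def onz(c,uv,z,s=None):
    o,v=ray(c,uv,s); return o+v*(z-o[2])/v[2]
def blobs(c,lo,hi,amin=15):
    m=cv2.inRange(cv2.cvtColor(np.ascontiguousarray(c["color"]),cv2.COLOR_RGB2HSV),lo,hi)
    n,l,st,ce=cv2.connectedComponentsWithStats(m)
    return [(st[i][:5].tolist(),ce[i].round(1).tolist()) for i in range(1,n) if st[i][4]>=amin],l
def circ(P):
    A=np.c_[2*P[:,:2],np.ones(len(P))];x=np.linalg.lstsq(A,(P[:,:2]**2).sum(1),rcond=None)[0]
    return x[:2],np.sqrt(x[2]+x[0]**2+x[1]**2)
E
python3 - <<'E'
from h import *
from plant import robot
s=robot.sense(); L=lambda n:dict(np.load(f"pics/{n}.npz"))
w=L("wrist"); f=.64
for n,p,z in(("nut",(245,331),.06),("knobtop",(270,289),.096),("tip",(348,299),.046),("block",(406,283),.054),
  ("screw1",(399,200),.014),("screw2",(436,338),.014),("screw3",(163,273),.014)):
    print(n,onz(w,(p[0]*f,p[1]*f),z,s).round(4))
for n in("scene","side"):
    c=L(n)
    for nm,lo,hi in(("yellow",(24,150,120),(34,255,255)),("orange",(8,190,150),(16,255,255)),("green",(45,120,60),(75,255,255)),("cyan",(82,80,80),(96,255,255))):
        print(n,nm,[b for b in blobs(c,lo,hi,120)[0]])
E
python3 -c "
import cv2;i=cv2.imread('pics/side.png');cv2.imwrite('pics/side2.png',i)"
```

```text
nut [ 0.5024 -0.0374  0.06  ]
knobtop [0.5369 0.0055 0.096 ]
tip [ 0.5826 -0.0157  0.046 ]
block [ 0.6267 -0.0012  0.054 ]
screw1 [0.6212 0.0568 0.014 ]
screw2 [ 0.6525 -0.0593  0.014 ]
screw3 [ 0.4089 -0.0006  0.014 ]
scene yellow [([374, 203, 19, 25, 281], [383.1, 215.3])]
scene orange []
scene green []
scene cyan [([256, 19, 15, 32, 131], [264.6, 38.3]), ([310, 32, 20, 57, 361], [321.2, 68.1]), ([261, 84, 80, 35, 1320], [306.7, 105.3]), ([382, 229, 17, 12, 123], [389.7, 235.0])]
side yellow [([163, 161, 14, 20, 185], [169.3, 169.2])]
side orange [([168, 178, 15, 23, 181], [174.2, 187.2])]
side green [([131, 165, 15, 22, 255], [138.6, 175.0])]
side cyan [([187, 149, 21, 39, 424], [197.4, 168.5]), ([19, 295, 47, 46, 995], [45.3, 316.1])]
```

View pics/side.png

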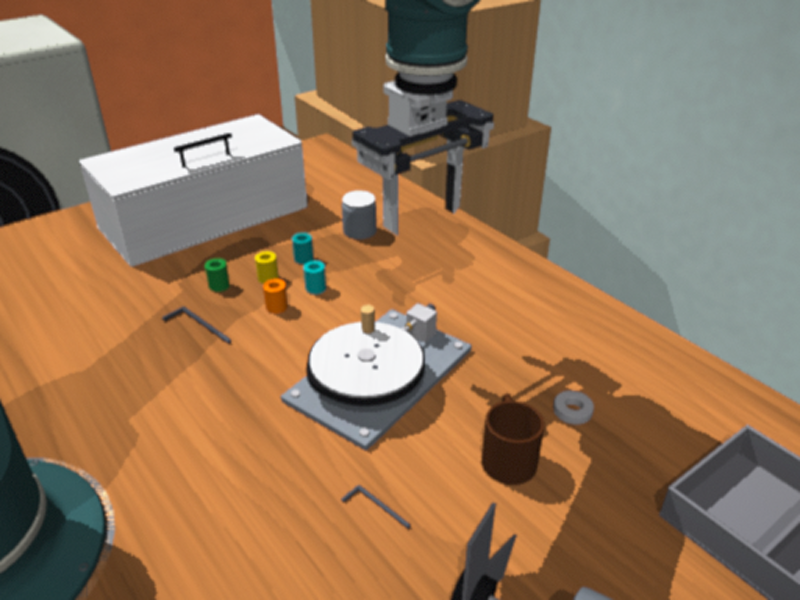

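The side picture agrees: spool at (266,266), plate centre at (366,355), knob at (368,318). My estimates hold against the given sizes: knob to axle 55 mm, block 129.5 mm out, pointer direction about 15.5°. Next I move above the knob, then take a closer look.

```bash
python3 -m inch '[[[-1,20,-22],[0,0,0],0.5],[[-3,40,-45],[0,0,0],0.5],[[-4,60,-70],[0,0,0],0.5],[[-5,70,-88],[0,0,0],0.5],[[-5,75,-88],[0,0,0],0.5],[[-5,75,-88],[0,0,0],0.5],[[-5,75,-88],[0,0,0],0.5]]' 15
python3 - <<'E'
from h import *
from plant import robot
s=robot.sense();c=robot.read_camera("wrist")
np.savez("pics/w2.npz",**{k:np.array(v) for k,v in c.items()})
cv2.imwrite("pics/w2.png",cv2.resize(c["color"][:,:,::-1],(800,600)))
print(s["eef_pos"],s["orientation"])
for n in("scene","side"):
    q=dict(np.load(f"pics/{n}.npz"));b,l=blobs(q,(24,150,120),(34,255,255),120)
    # spool mid estimate: bbox centre at z=.0225
    x,y,w,h,_=b[0][0];print(n,onz(q,(x+w/2-.5,y+h/2-.5),.0225).round(4))
E
```

```text
time_s: 0.85
eef_pos: [0.5376, 0.0049, 0.1304]
orientation: [-90.0, -0.0, -90.0]
force: [-0.4, -0.4, -0.8]
opening: 0.503
[0.53755018 0.00494913 0.13043024] [-9.00131542e+01 -2.87321209e-03 -9.00039204e+01]
scene [0.5239 0.2829 0.0225]
side [0.524  0.2874 0.0225]
```

View pics/w2.png

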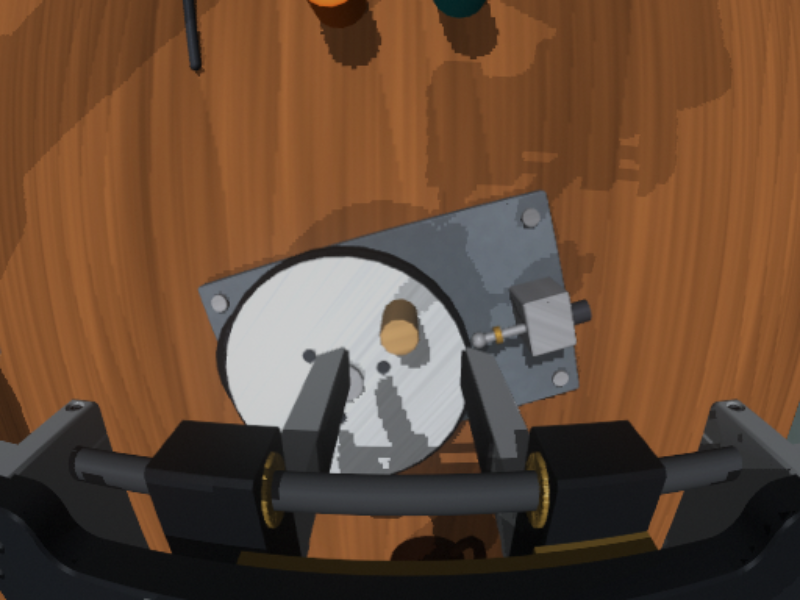

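The picture shows the knob top at (399,338), the pointer tip ball at (478,340) and the block top at (549,323). The nut is partly hidden by the left finger.

```bash
python3 - <<'E'
from h import *
from plant import robot
s=robot.sense();w=dict(np.load("pics/w2.npz"));f=.64
for n,p,z in(("knobtop",(399,338),.096),("tip",(474,341),.046),("block",(549,323),.054),
  ("sc1",(531,217),.014),("sc2",(561,379),.014),("sc3",(220,303),.014)):
    print(n,onz(w,(p[0]*f,p[1]*f),z,s).round(4))
# plate edge: outermost bright pixel along rows on the upper half
def plate(w,s,rows,c0):
    hsv=cv2.cvtColor(w["color"],cv2.COLOR_RGB2HSV);m=cv2.inRange(hsv,(0,0,140),(180,40,255))
    n,l,st,ce=cv2.connectedComponentsWithStats(m);k=l[c0[1],c0[0]];P=[]
    cs=max(cv2.findContours((l==k).astype(np.uint8),0,1)[0],key=len)[:,0]
    P=np.array([onz(w,p,.056,s) for p in cs if p[1]<rows])
    c,r=circ(P)
    for _ in range(4):
        d=abs(np.hypot(*(P[:,:2]-c).T)-r);P=P[d<max(.0015,np.median(d)*1.5)];c,r=circ(P)
    return c,r,len(P)
print(plate(w,s,225,(200,200)))
s0={"eef_pos":[.62464,0,.20485],"orientation":[-90.0665,-.0048,-89.997]}
print(plate(dict(np.load("pics/wrist.npz")),s0,260,(130,180)))
E
```

```text
knobtop [0.5358 0.005  0.096 ]
tip [ 0.5811 -0.0161  0.046 ]
block [ 0.6254 -0.002   0.054 ]
sc1 [0.621  0.0571 0.014 ]
sc2 [ 0.6534 -0.0595  0.014 ]
sc3 [ 0.4093 -0.0015  0.014 ]
(array([ 0.50127151, -0.0371076 ]), np.float64(0.07486141886786943), 128)
(array([ 0.50138685, -0.03720464]), np.float64(0.07471803357925468), 159)
```

```bash
python3 -m inch '[[[0,25,-1.6],[0,0,0],0.4],[[0,45,-1.6],[0,0,0],0.4],[[0,60,-1.6],[0,0,0],0.4],[[0,67,-1.6],[0,0,0],0.4],[[0,67,-1.6],[0,0,0],0.3],[[0,67,-1.6],[0,0,0],0.15],[[0,67,-1.6],[0,0,0],0.1],[[0,67,-1.6],[0,0,0],0.1],[[0,67,-1.6],[0,0,0],0.1],[[0,67,-1.6],[0,0,0],0.1]]' 12
```

```text
time_s: 1.9
eef_pos: [0.5363, 0.005, 0.0639]
orientation: [-90.0, -0.0, -90.0]
force: [-0.9, 0.3, 5.7]
opening: 0.211
```

```bash
cat > arc.py <<'E'
# arc.py A B N : print shifts (tool x, tool z in mm) for knob angle A..B from the measured pose; radial/tangential force now
import sys,numpy as np,json,os
from plant import robot
C=np.array(json.load(open("c.json"))) if os.path.exists("c.json") else np.array([.5015,-.0372])
s=robot.sense();p=np.array(s["eef_pos"]);d=p[:2]-C;a=np.arctan2(d[1],d[0]);F=np.array(s["force"])
er=np.array([np.cos(a),np.sin(a)]);et=np.array([-er[1],er[0]])
print("ang %.2f r %.2f z %.1f Frad %.1f Ftan %.1f Fz %.1f t %.1f"%(np.degrees(a)%360,1e3*np.hypot(*d),p[2]*1e3,F[:2]@er,F[:2]@et,F[2],s["time_s"]))
if len(sys.argv)>3:
    A,B,N=map(float,sys.argv[1:4])
    for t in np.linspace(A,B,int(N)):
        q=C+.055*np.array([np.cos(np.radians(t)),np.sin(np.radians(t))]);print("%.0f: [%.1f,0,%.1f]"%(t,-(q[1]-p[1])*1e3,(q[0]-p[0])*1e3))
E
python3 arc.py 53 86 12
```

```text
ang 50.46 r 54.65 z 63.9 Frad -0.4 Ftan 0.9 Fz 5.7 t 1.9
53: [-1.8,0,-1.7]
56: [-3.4,0,-4.0]
59: [-5.0,0,-6.5]
62: [-6.4,0,-9.0]
65: [-7.7,0,-11.5]
68: [-8.8,0,-14.2]
71: [-9.9,0,-16.9]
74: [-10.7,0,-19.6]
77: [-11.4,0,-22.4]
80: [-12.0,0,-25.2]
83: [-12.4,0,-28.1]
86: [-12.7,0,-31.0]
```

```bash
python3 -m inch '[[[-1.8,0,-1.7],[0,0,0],0.1],[[-3.4,0,-4.0],[0,0,0],0.1],[[-5,0,-6.5],[0,0,0],0.1],[[-6.4,0,-9],[0,0,0],0.1],[[-7.7,0,-11.5],[0,0,0],0.1],[[-8.8,0,-14.2],[0,0,0],0.1],[[-9.9,0,-16.9],[0,0,0],0.1],[[-10.7,0,-19.6],[0,0,0],0.1],[[-11.4,0,-22.4],[0,0,0],0.1],[[-12,0,-25.2],[0,0,0],0.1],[[-12.4,0,-28.1],[0,0,0],0.1],[[-12.7,0,-31],[0,0,0],0.1]]' >/dev/null
python3 arc.py 86 104 12
```

```text
ang 86.18 r 55.16 z 64.0 Frad -0.5 Ftan -1.1 Fz 5.2 t 3.1
86: [0.2,0,0.2]
88: [0.1,0,-1.4]
89: [0.0,0,-3.0]
91: [0.0,0,-4.5]
93: [0.1,0,-6.1]
94: [0.2,0,-7.7]
96: [0.3,0,-9.2]
97: [0.5,0,-10.8]
99: [0.7,0,-12.4]
101: [1.0,0,-13.9]
102: [1.3,0,-15.5]
104: [1.7,0,-17.0]
```

```bash
cat > seg.py <<'E'
# seg.py A STEP N : chained calls, each 2 rows (half, full) relative to the previous call's nominal end
import sys,numpy as np
A,S,N=map(float,sys.argv[1:4]);P=lambda t:55*np.array([-np.sin(np.radians(t)),np.cos(np.radians(t))])
for i in range(int(N)):
    a=A+i*S;print("%.0f->%.0f"%(a,a+S)," ".join("[%.1f,0,%.1f]"%tuple(P(a+S*k/4)-P(a)) for k in(1,2,3,4)))
E
python3 seg.py 86 8 5
```

```text
86->94 [-0.1,0,-1.9] [-0.1,0,-3.8] [-0.1,0,-5.8] [0.0,0,-7.7]
94->102 [0.2,0,-1.9] [0.4,0,-3.8] [0.7,0,-5.7] [1.1,0,-7.6]
102->110 [0.4,0,-1.9] [0.9,0,-3.7] [1.5,0,-5.6] [2.1,0,-7.4]
110->118 [0.7,0,-1.8] [1.4,0,-3.6] [2.2,0,-5.3] [3.1,0,-7.0]
118->126 [0.9,0,-1.7] [1.9,0,-3.3] [3.0,0,-4.9] [4.1,0,-6.5]
```

```bash
python3 -m inch '[[[-0.1,-0.5,-1.9],[0,0,0],0.1],[[-0.1,-0.5,-3.8],[0,0,0],0.1],[[-0.1,-0.5,-5.8],[0,0,0],0.1],[[0,-0.5,-7.7],[0,0,0],0.1]]' >/dev/null; python3 arc.py
python3 -m inch '[[[0.2,0,-1.9],[0,0,0],0.1],[[0.4,0,-3.8],[0,0,0],0.1],[[0.7,0,-5.7],[0,0,0],0.1],[[1.1,0,-7.6],[0,0,0],0.1]]' >/dev/null; python3 arc.py
python3 -m inch '[[[0.4,0,-1.9],[0,0,0],0.1],[[0.9,0,-3.7],[0,0,0],0.1],[[1.5,0,-5.6],[0,0,0],0.1],[[2.1,0,-7.4],[0,0,0],0.1]]' >/dev/null; python3 arc.py;  python3 seg.py 110 8 1
```

```text
ang 94.50 r 55.22 z 64.3 Frad -0.6 Ftan -2.4 Fz -2.2 t 3.5
ang 102.60 r 55.29 z 64.3 Frad -0.5 Ftan -0.8 Fz -1.9 t 3.9
ang 110.73 r 55.42 z 64.3 Frad -0.7 Ftan -2.0 Fz -1.3 t 4.3
110->118 [0.7,0,-1.8] [1.4,0,-3.6] [2.2,0,-5.3] [3.1,0,-7.0]
```

```bash
python3 arc.py 112 118 4; python3 seg.py 118 8 4
```

```text
ang 110.73 r 55.42 z 64.3 Frad -0.7 Ftan -2.0 Fz -1.3 t 4.3
112: [0.8,0,-1.0]
114: [1.6,0,-2.8]
116: [2.4,0,-4.5]
118: [3.3,0,-6.2]
118->126 [0.9,0,-1.7] [1.9,0,-3.3] [3.0,0,-4.9] [4.1,0,-6.5]
126->134 [1.2,0,-1.5] [2.4,0,-3.0] [3.6,0,-4.5] [4.9,0,-5.9]
134->142 [1.4,0,-1.4] [2.8,0,-2.7] [4.2,0,-3.9] [5.7,0,-5.1]
142->150 [1.5,0,-1.2] [3.1,0,-2.3] [4.7,0,-3.3] [6.4,0,-4.3]
```

```bash
python3 -m inch '[[[0.8,0,-1],[0,0,0],0.1],[[1.6,0,-2.8],[0,0,0],0.1],[[2.4,0,-4.5],[0,0,0],0.1],[[3.3,0,-6.2],[0,0,0],0.1]]' >/dev/null; python3 arc.py
python3 -m inch '[[[0.9,0,-1.7],[0,0,0],0.1],[[1.9,0,-3.3],[0,0,0],0.1],[[3,0,-4.9],[0,0,0],0.1],[[4.1,0,-6.5],[0,0,0],0.1]]' >/dev/null; python3 arc.py
python3 -m inch '[[[1.2,0,-1.5],[0,0,0],0.1],[[2.4,0,-3],[0,0,0],0.1],[[3.6,0,-4.5],[0,0,0],0.1],[[4.9,0,-5.9],[0,0,0],0.1]]' >/dev/null; python3 arc.py
python3 -m inch '[[[1.4,0,-1.4],[0,0,0],0.1],[[2.8,0,-2.7],[0,0,0],0.1],[[4.2,0,-3.9],[0,0,0],0.1],[[5.7,0,-5.1],[0,0,0],0.1]]' >/dev/null; python3 arc.py 144 150 4; python3 seg.py 150 8 4
```

```text
ang 118.15 r 55.16 z 64.3 Frad 1.9 Ftan -2.2 Fz 0.1 t 4.7
ang 126.30 r 55.21 z 64.3 Frad 2.3 Ftan -1.4 Fz 0.0 t 5.1
ang 134.46 r 55.33 z 64.3 Frad 2.1 Ftan -1.1 Fz -0.3 t 5.5
ang 142.60 r 55.43 z 64.3 Frad 2.4 Ftan -1.4 Fz 1.5 t 5.9
144: [1.3,0,-0.5]
146: [2.9,0,-1.6]
148: [4.5,0,-2.6]
150: [6.2,0,-3.6]
150->158 [1.7,0,-0.9] [3.4,0,-1.8] [5.1,0,-2.6] [6.9,0,-3.4]
158->166 [1.8,0,-0.7] [3.6,0,-1.3] [5.4,0,-1.9] [7.3,0,-2.4]
166->174 [1.9,0,-0.4] [3.8,0,-0.8] [5.7,0,-1.1] [7.6,0,-1.3]
174->182 [1.9,0,-0.2] [3.8,0,-0.3] [5.7,0,-0.3] [7.7,0,-0.3]
```

```bash
python3 -m inch '[[[1.3,0,-0.7],[0,0,0],0.1],[[2.9,0,-1.8],[0,0,0],0.1],[[4.5,0,-2.8],[0,0,0],0.1],[[6.2,0,-3.8],[0,0,0],0.1]]' >/dev/null; python3 arc.py
python3 -m inch '[[[1.7,0,-0.9],[0,0,0],0.1],[[3.4,0,-1.8],[0,0,0],0.1],[[5.1,0,-2.6],[0,0,0],0.1],[[6.9,0,-3.4],[0,0,0],0.1]]' >/dev/null; python3 arc.py
python3 -m inch '[[[1.8,0,-0.7],[0,0,0],0.1],[[3.6,0,-1.3],[0,0,0],0.1],[[5.4,0,-1.9],[0,0,0],0.1],[[7.3,0,-2.4],[0,0,0],0.1]]' >/dev/null; python3 arc.py
python3 -m inch '[[[1.9,0,-0.4],[0,0,0],0.1],[[3.8,0,-0.8],[0,0,0],0.1],[[5.7,0,-1.1],[0,0,0],0.1],[[7.6,0,-1.3],[0,0,0],0.1]]' >/dev/null; python3 arc.py 176 182 4; python3 seg.py 182 8 4
```

```text
ang 150.29 r 55.29 z 64.3 Frad 3.0 Ftan -1.8 Fz 1.6 t 6.3
ang 158.50 r 55.39 z 64.3 Frad 3.6 Ftan -1.4 Fz 2.5 t 6.7
ang 166.67 r 55.54 z 64.2 Frad 3.3 Ftan -2.2 Fz 1.9 t 7.1
ang 174.84 r 55.59 z 64.2 Frad 2.5 Ftan -1.1 Fz 2.6 t 7.5
176: [1.2,0,0.5]
178: [3.1,0,0.4]
180: [5.0,0,0.4]
182: [6.9,0,0.4]
182->190 [1.9,0,0.1] [3.8,0,0.3] [5.7,0,0.5] [7.6,0,0.8]
190->198 [1.9,0,0.4] [3.8,0,0.8] [5.6,0,1.3] [7.4,0,1.9]
198->206 [1.8,0,0.6] [3.6,0,1.3] [5.4,0,2.1] [7.1,0,2.9]
206->214 [1.7,0,0.9] [3.4,0,1.8] [5.0,0,2.8] [6.6,0,3.8]
```

```bash
python3 -m inch '[[[1.2,0,0],[0,0,0],0.1],[[3.1,0,0],[0,0,0],0.1],[[5,0,0],[0,0,0],0.1],[[6.9,0,0],[0,0,0],0.1]]' >/dev/null; python3 arc.py
python3 -m inch '[[[1.9,0,0.1],[0,0,0],0.1],[[3.8,0,0.3],[0,0,0],0.1],[[5.7,0,0.5],[0,0,0],0.1],[[7.6,0,0.8],[0,0,0],0.1]]' >/dev/null; python3 arc.py
python3 -m inch '[[[1.9,0,0.4],[0,0,0],0.1],[[3.8,0,0.8],[0,0,0],0.1],[[5.6,0,1.3],[0,0,0],0.1],[[7.4,0,1.9],[0,0,0],0.1]]' >/dev/null; python3 arc.py 200 206 4
python3 seg.py 198 8 1
```

```text
ang 182.16 r 55.49 z 64.2 Frad 3.9 Ftan -1.6 Fz 3.7 t 7.9
ang 190.29 r 55.53 z 64.2 Frad 4.2 Ftan -0.9 Fz 3.2 t 8.3
ang 198.38 r 55.54 z 64.2 Frad 2.8 Ftan -1.8 Fz 3.3 t 8.7
200: [1.3,0,1.0]
202: [3.1,0,1.7]
204: [4.9,0,2.5]
206: [6.6,0,3.3]
198->206 [1.8,0,0.6] [3.6,0,1.3] [5.4,0,2.1] [7.1,0,2.9]
```

```bash
python3 -m inch '[[[1.3,0,0.6],[0,0,0],0.1],[[3.1,0,1.3],[0,0,0],0.1],[[4.9,0,2.1],[0,0,0],0.1],[[6.6,0,2.9],[0,0,0],0.1]]' >/dev/null; python3 arc.py
python3 -m inch '[[[1.7,0,0.9],[0,0,0],0.1],[[3.4,0,1.8],[0,0,0],0.1],[[5,0,2.8],[0,0,0],0.1],[[6.6,0,3.8],[0,0,0],0.1]]' >/dev/null; python3 arc.py 216 222 4
python3 seg.py 222 6 4
```

```text
ang 206.07 r 55.38 z 64.2 Frad 3.5 Ftan -0.9 Fz 4.6 t 9.1
ang 214.18 r 55.36 z 64.2 Frad 2.9 Ftan -1.5 Fz 3.1 t 9.5
216: [1.2,0,1.3]
218: [2.8,0,2.5]
220: [4.3,0,3.7]
222: [5.7,0,4.9]
222->228 [1.1,0,1.0] [2.1,0,2.0] [3.1,0,3.0] [4.1,0,4.1]
228->234 [0.9,0,1.1] [1.9,0,2.2] [2.8,0,3.3] [3.6,0,4.5]
234->240 [0.8,0,1.2] [1.6,0,2.4] [2.4,0,3.6] [3.1,0,4.8]
240->246 [0.7,0,1.3] [1.4,0,2.5] [2.0,0,3.8] [2.6,0,5.1]
```

```bash
python3 -m inch '[[[1.2,0,1.2],[0,0,0],0.1],[[2.8,0,2.4],[0,0,0],0.1],[[4.3,0,3.6],[0,0,0],0.1],[[5.7,0,4.8],[0,0,0],0.1]]' >/dev/null; python3 arc.py
python3 -m inch '[[[1.1,0,1],[0,0,0],0.1],[[2.1,0,2],[0,0,0],0.1],[[3.1,0,3],[0,0,0],0.1],[[4.1,0,4.1],[0,0,0],0.1]]' >/dev/null; python3 arc.py 230 234 3
python3 seg.py 228 6 4
```

```text
ang 222.18 r 55.15 z 64.2 Frad 4.4 Ftan -2.4 Fz 2.9 t 9.9
ang 228.29 r 55.18 z 64.2 Frad 3.1 Ftan -1.8 Fz 3.3 t 10.3
230: [0.9,0,1.4]
232: [2.1,0,2.9]
234: [3.3,0,4.4]
228->234 [0.9,0,1.1] [1.9,0,2.2] [2.8,0,3.3] [3.6,0,4.5]
234->240 [0.8,0,1.2] [1.6,0,2.4] [2.4,0,3.6] [3.1,0,4.8]
240->246 [0.7,0,1.3] [1.4,0,2.5] [2.0,0,3.8] [2.6,0,5.1]
246->252 [0.6,0,1.3] [1.1,0,2.7] [1.6,0,4.0] [2.1,0,5.4]
```

```bash
python3 -m inch '[[[0.9,0,1.1],[0,0,0],0.1],[[1.9,0,2.2],[0,0,0],0.1],[[2.8,0,3.3],[0,0,0],0.1],[[3.6,0,4.5],[0,0,0],0.1]]' >/dev/null; python3 arc.py
python3 -m inch '[[[0.8,0,1.2],[0,0,0],0.1],[[1.6,0,2.4],[0,0,0],0.1],[[2.4,0,3.6],[0,0,0],0.1],[[3.1,0,4.8],[0,0,0],0.1]]' >/dev/null; python3 arc.py 
python3 -m inch '[[[0.7,0,1.3],[0,0,0],0.1],[[1.4,0,2.5],[0,0,0],0.1],[[2,0,3.8],[0,0,0],0.1],[[2.6,0,5.1],[0,0,0],0.1]]' >/dev/null; python3 arc.py 248 252 3
python3 seg.py 252 4 6
```

```text
ang 234.31 r 55.21 z 64.2 Frad 4.4 Ftan -3.8 Fz 3.9 t 10.7
ang 239.77 r 55.54 z 64.0 Frad 5.5 Ftan -5.1 Fz 7.0 t 11.1
ang 245.05 r 55.82 z 63.9 Frad 5.2 Ftan -8.1 Fz 8.0 t 11.5
248: [0.4,0,2.9]
250: [1.1,0,4.7]
252: [1.7,0,6.6]
252->256 [0.3,0,0.9] [0.6,0,1.8] [0.8,0,2.8] [1.1,0,3.7]
256->260 [0.2,0,0.9] [0.4,0,1.9] [0.6,0,2.8] [0.8,0,3.8]
260->264 [0.2,0,0.9] [0.3,0,1.9] [0.4,0,2.8] [0.5,0,3.8]
264->268 [0.1,0,1.0] [0.2,0,1.9] [0.2,0,2.9] [0.3,0,3.8]
268->272 [0.0,0,1.0] [0.0,0,1.9] [0.0,0,2.9] [0.0,0,3.8]
272->276 [-0.0,0,1.0] [-0.1,0,1.9] [-0.2,0,2.9] [-0.3,0,3.8]
```

```bash
python3 seg.py 245 3 8 | sed 's/\[[^]]*\] //2;'; tail -1 /dev/null
python3 -m inch '[[[0.4,0,0.9],[0,0,0],0.1],[[0.8,0,1.8],[0,0,0],0.1],[[1.1,0,2.7],[0,0,0],0.1]]' >/dev/null; python3 arc.py
python3 -m inch '[[[0.4,0,0.9],[0,0,0],0.1],[[0.7,0,1.8],[0,0,0],0.1],[[1,0,2.7],[0,0,0],0.1]]' >/dev/null; python3 arc.py 250 254 3
```

```text
245->248 [0.3,0,0.7] [0.9,0,2.0] [1.1,0,2.6]
248->251 [0.3,0,0.7] [0.8,0,2.0] [1.0,0,2.7]
251->254 [0.2,0,0.7] [0.7,0,2.1] [0.9,0,2.7]
254->257 [0.2,0,0.7] [0.6,0,2.1] [0.7,0,2.8]
257->260 [0.2,0,0.7] [0.4,0,2.1] [0.6,0,2.8]
260->263 [0.1,0,0.7] [0.3,0,2.1] [0.4,0,2.8]
263->266 [0.1,0,0.7] [0.2,0,2.1] [0.3,0,2.9]
266->269 [0.0,0,0.7] [0.1,0,2.2] [0.1,0,2.9]
ang 247.30 r 55.98 z 63.8 Frad 5.5 Ftan -8.7 Fz 9.9 t 11.8
ang 249.61 r 56.13 z 63.7 Frad 4.0 Ftan -8.5 Fz 9.4 t 12.1
250: [-0.9,0,0.7]
252: [-0.3,0,2.6]
254: [0.3,0,4.4]
```

```bash

python3 -m inch '[[[0.1,-0.4,0.9],[0,0,0],0.1],[[0.4,-0.4,1.8],[0,0,0],0.1],[[0.7,-0.4,2.7],[0,0,0],0.1]]' >/dev/null; python3 arc.py
python3 -m inch '[[[0.2,0,0.9],[0,0,0],0.1],[[0.5,0,1.9],[0,0,0],0.1],[[0.7,0,2.8],[0,0,0],0.1]]' >/dev/null; python3 arc.py
python3 -m inch '[[[0.2,0,0.9],[0,0,0],0.1],[[0.4,0,1.9],[0,0,0],0.1],[[0.6,0,2.8],[0,0,0],0.1]]' >/dev/null; python3 arc.py
python3 -m inch '[[[0.1,0,0.9],[0,0,0],0.1],[[0.3,0,1.9],[0,0,0],0.1],[[0.4,0,2.8],[0,0,0],0.1]]' >/dev/null; python3 arc.py
python3 -m inch '[[[0.1,0,0.9],[0,0,0],0.1],[[0.2,0,1.9],[0,0,0],0.1],[[0.3,0,2.9],[0,0,0],0.1]]' >/dev/null; python3 arc.py
```

```text
ang 251.57 r 56.09 z 63.9 Frad 4.6 Ftan -8.3 Fz 6.8 t 12.4
ang 253.87 r 56.08 z 63.8 Frad 4.2 Ftan -7.4 Fz 8.3 t 12.7
ang 256.33 r 56.06 z 63.8 Frad 3.0 Ftan -6.3 Fz 9.6 t 13.0
ang 258.92 r 55.97 z 63.8 Frad 2.6 Ftan -6.8 Fz 9.1 t 13.3
ang 261.79 r 55.80 z 63.8 Frad 2.9 Ftan -5.3 Fz 7.2 t 13.6
```

```bash

python3 -m inch '[[[0.1,-0.4,1],[0,0,0],0.1],[[0.1,-0.4,2],[0,0,0],0.1],[[0.2,-0.4,3],[0,0,0],0.1],[[0.2,-0.4,4],[0,0,0],0.1]]' >/dev/null; python3 arc.py
python3 -m inch '[[[-0.1,0,1],[0,0,0],0.1],[[-0.2,0,2],[0,0,0],0.1],[[-0.3,0,3],[0,0,0],0.1],[[-0.4,0,4],[0,0,0],0.1],[[-0.6,0,5],[0,0,0],0.1],[[-0.8,0,6],[0,0,0],0.1]]' >/dev/null; python3 arc.py 274 266 3; python3 seg.py 272 -3 10
```

```text
ang 265.70 r 55.53 z 64.0 Frad 0.2 Ftan -5.3 Fz 3.6 t 14.0
ang 272.25 r 54.73 z 64.1 Frad 2.1 Ftan -1.7 Fz 4.0 t 14.6
274: [0.2,0,1.7]
270: [0.3,0,-2.1]
266: [0.2,0,-6.0]
272->269 [0.0,0,-0.7] [0.0,0,-1.4] [0.0,0,-2.2] [0.0,0,-2.9]
269->266 [-0.0,0,-0.7] [-0.0,0,-1.4] [-0.1,0,-2.2] [-0.1,0,-2.9]
266->263 [-0.1,0,-0.7] [-0.1,0,-1.4] [-0.2,0,-2.2] [-0.3,0,-2.9]
263->260 [-0.1,0,-0.7] [-0.2,0,-1.4] [-0.3,0,-2.1] [-0.4,0,-2.8]
260->257 [-0.1,0,-0.7] [-0.3,0,-1.4] [-0.4,0,-2.1] [-0.6,0,-2.8]
257->254 [-0.2,0,-0.7] [-0.3,0,-1.4] [-0.5,0,-2.1] [-0.7,0,-2.8]
254->251 [-0.2,0,-0.7] [-0.4,0,-1.4] [-0.6,0,-2.1] [-0.9,0,-2.7]
251->248 [-0.2,0,-0.7] [-0.5,0,-1.4] [-0.7,0,-2.0] [-1.0,0,-2.7]
248->245 [-0.3,0,-0.7] [-0.6,0,-1.3] [-0.8,0,-2.0] [-1.1,0,-2.6]
245->242 [-0.3,0,-0.7] [-0.6,0,-1.3] [-1.0,0,-1.9] [-1.3,0,-2.6]
```

```bash

python3 -m inch '[[[0.2,0,-1],[0,0,0],0.1],[[0.3,0,-2],[0,0,0],0.1],[[0.3,0,-3],[0,0,0],0.1],[[0.3,0,-4],[0,0,0],0.1],[[0.3,0,-5],[0,0,0],0.1],[[0.2,0,-6],[0,0,0],0.1]]' >/dev/null; python3 arc.py
python3 -m inch '[[[-0.1,0,-0.9],[0,0,0],0.1],[[-0.2,0,-1.9],[0,0,0],0.1],[[-0.3,0,-2.9],[0,0,0],0.1]]' >/dev/null; python3 arc.py
python3 -m inch '[[[-0.1,0,-0.9],[0,0,0],0.1],[[-0.3,0,-1.9],[0,0,0],0.1],[[-0.4,0,-2.8],[0,0,0],0.1]]' >/dev/null; python3 arc.py
python3 -m inch '[[[-0.2,0,-0.9],[0,0,0],0.1],[[-0.4,0,-1.9],[0,0,0],0.1],[[-0.6,0,-2.8],[0,0,0],0.1]]' >/dev/null; python3 arc.py
```

```text
ang 266.16 r 54.91 z 64.2 Frad -0.3 Ftan 4.0 Fz 0.2 t 15.2
ang 263.16 r 54.94 z 64.3 Frad 0.6 Ftan 4.9 Fz -1.6 t 15.5
ang 260.27 r 54.99 z 64.4 Frad -0.6 Ftan 5.4 Fz -1.4 t 15.8
ang 257.27 r 55.02 z 64.4 Frad 0.2 Ftan 5.7 Fz -1.7 t 16.1
```

```bash

python3 -m inch '[[[-0.2,0,-0.9],[0,0,0],0.1],[[-0.4,0,-1.9],[0,0,0],0.1],[[-0.7,0,-2.8],[0,0,0],0.1]]' >/dev/null; python3 arc.py
python3 -m inch '[[[-0.3,0,-0.9],[0,0,0],0.1],[[-0.6,0,-1.8],[0,0,0],0.1],[[-0.9,0,-2.7],[0,0,0],0.1]]' >/dev/null; python3 arc.py
python3 -m inch '[[[-0.3,0,-0.9],[0,0,0],0.1],[[-0.6,0,-1.8],[0,0,0],0.1],[[-1,0,-2.7],[0,0,0],0.1]]' >/dev/null; python3 arc.py
python3 -m inch '[[[-0.4,0,-0.9],[0,0,0],0.1],[[-0.8,0,-1.8],[0,0,0],0.1],[[-1.1,0,-2.6],[0,0,0],0.1]]' >/dev/null; python3 arc.py
```

```text
ang 254.28 r 55.15 z 64.4 Frad -0.1 Ftan 6.0 Fz -2.3 t 16.4
ang 251.31 r 55.27 z 64.4 Frad 0.8 Ftan 5.4 Fz -2.1 t 16.7
ang 248.23 r 55.42 z 64.4 Frad 0.3 Ftan 5.2 Fz -2.1 t 17.0
ang 245.17 r 55.58 z 64.4 Frad -0.2 Ftan 3.8 Fz -1.1 t 17.3
```

Forward pass peaks near 248.3° and the reverse pass near 255°, so the crest is at about 251.5–252° knob angle. I go there, allowing for the elastic shift.

```bash
python3 -m inch '[[[0.4,0,0.9],[0,0,0],0.1],[[0.8,0,1.8],[0,0,0],0.1],[[1.2,0,2.7],[0,0,0],0.1],[[1.6,0,3.6],[0,0,0],0.1],[[2,0,4.5],[0,0,0],0.1],[[2.3,0,5.4],[0,0,0],0.1],[[2.6,0,6.3],[0,0,0],0.1],[[2.8,0,7],[0,0,0],0.1],[[2.8,0,7],[0,0,0],0.1]]' >/dev/null; python3 arc.py 252.5 253 2
```

```text
ang 251.59 r 56.12 z 63.9 Frad 2.5 Ftan -8.1 Fz 6.1 t 18.2
252: [-0.8,0,1.2]
253: [-0.6,0,1.6]
```

```bash
python3 -m inch '[[[0.1,-0.2,0.6],[0,0,0],0.1],[[0.2,-0.2,1.2],[0,0,0],0.1],[[0.2,-0.2,1.2],[0,0,0],0.1]]' >/dev/null; python3 arc.py
python3 -m inch '[[[-0.2,0,-0.4],[0,0,0],0.1],[[-0.3,0,-0.8],[0,0,0],0.1],[[-0.3,0,-0.8],[0,0,0],0.1]]' >/dev/null; python3 arc.py
```

```text
ang 251.63 r 56.23 z 63.9 Frad 1.7 Ftan -7.8 Fz 7.1 t 18.5
ang 250.60 r 56.17 z 64.0 Frad 0.1 Ftan -3.1 Fz 5.0 t 18.8
```

```bash
python3 -m inch '[[[0.4,0,1],[0,0,0],0.1],[[0.7,0,2],[0,0,0],0.1],[[1,0,2.9],[0,0,0],0.1],[[1,0,2.9],[0,0,0],0.1]]' >/dev/null; python3 arc.py
python3 -m inch '[[[-0.3,0,-0.5],[0,0,0],0.1],[[-0.4,0,-1],[0,0,0],0.1],[[-0.4,0,-1],[0,0,0],0.1]]' >/dev/null; python3 arc.py
```

```text
ang 252.76 r 56.37 z 63.8 Frad 0.5 Ftan -6.2 Fz 7.4 t 19.2
ang 251.60 r 56.20 z 63.9 Frad 1.2 Ftan -2.4 Fz 4.8 t 19.5
```

```bash
python3 -m inch '[[[0,0,0],[0,0,0],0.3],[[0,0,0],[0,0,0],0.42],[[0,0,0],[0,0,0],0.42],[[0,-15,0],[0,0,0],0.42],[[0,-50,0],[0,0,0],0.42],[[0,-90,20],[0,0,0],0.6],[[-10,-120,50],[0,0,0],0.6],[[-20,-120,80],[0,0,0],0.6],[[-20,-120,100],[0,0,0],0.6],[[-20,-120,100],[0,0,0],0.6],[[-20,-120,100],[0,0,0],0.6]]'
python3 - <<'E'
from h import *
from plant import robot
s=robot.sense();c=robot.read_camera("wrist")
np.savez("pics/w3.npz",**{k:np.array(v) for k,v in c.items()},eef_pos=s["eef_pos"],orientation=s["orientation"])
im=c["color"][:,:,::-1];cv2.imwrite("pics/w3.png",cv2.resize(im[100:340,80:400],(800,600),interpolation=cv2.INTER_CUBIC))
E
```

```text
time_s: 20.6
eef_pos: [0.5857, -0.071, 0.1815]
orientation: [-91.2, 0.1, -90.1]
force: [-1.2, -1.2, -0.4]
opening: 0.596
```

View pics/w3.png

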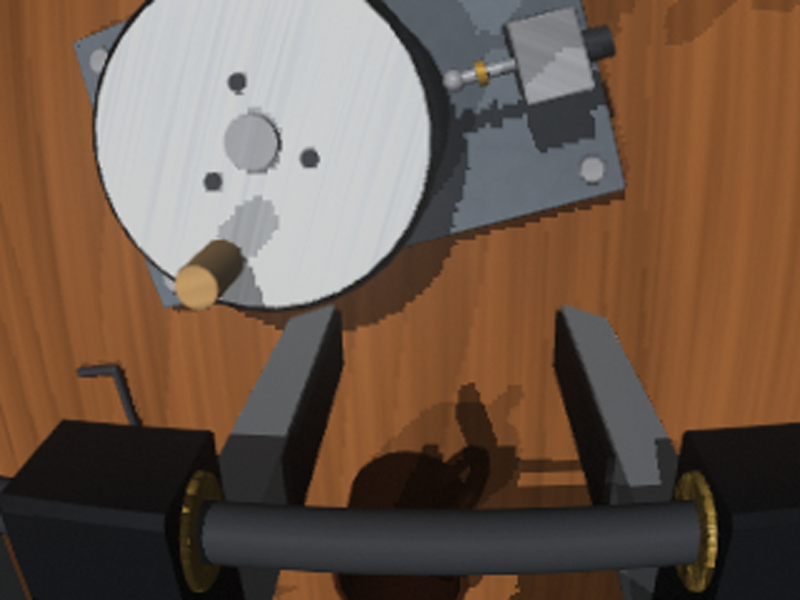

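The picture shows the knob top at (197,288) in the crop, the pointer ball at (452,80) touching the ring, and the nut at (252,143). Next I measure the ring's outline near the pointer and the knob angle.

```bash
python3 - <<'E'
from h import *
w=dict(np.load("pics/w3.npz"));s=w
q=lambda u,v,z:onz(w,(80+u*.4,100+v*.4),z,s)
C=np.array([.5015,-.0372]);A=lambda p:(np.degrees(np.arctan2(*(p[:2]-C)[::-1])).round(1)%360,(np.hypot(*(p[:2]-C))*1e3).round(1))
for n,a in(("nut",(252,143,.06)),("knob",(197,288,.096)),("ball",(447,80,.046)),("block",(549,57,.054)),("sc",(592,169,.014))):
    p=q(*a);print(n,p.round(4),A(p))
# project world->pixel (equidistant)
T=w["T_tool_cam"];R=tool_R(s["orientation"]);K=w["intrinsics"]
def pix(X):
    c=T[:3,:3].T@(R.T@(X-s["eef_pos"])-T[:3,3]);t=np.arctan2(np.hypot(c[0],c[1]),c[2]);e=c[:2]/np.hypot(c[0],c[1])
    return K[0,0]*t*e+K[:2,2]
g=cv2.GaussianBlur(w["color"].max(2),(0,0),.6).astype(np.float32);rs=np.arange(74,94,.5)
for a in range(-40,81,5):
    u=np.array([np.cos(np.radians(a)),np.sin(np.radians(a))])
    P=np.array([pix(np.r_[C+u*r/1e3,.044]) for r in rs]).astype(np.float32)
    v=cv2.remap(g,P[:,0],P[:,1],1).ravel();i=np.argmin(v);j=i+np.argmax(np.diff(v[i:i+16])) if i<len(v)-2 else i
    print(a,"min@%.1f %d"%(rs[i],v[i]),"edge %.1f"%rs[j],v[::3].astype(int).tolist())
E
```

```text
nut [ 0.5021 -0.0387  0.06  ] (np.float64(291.1), np.float64(1.6))
knob [ 0.4853 -0.0906  0.096 ] (np.float64(253.1), np.float64(55.8))
ball [ 0.5839 -0.0145  0.046 ] (np.float64(15.4), np.float64(85.4))
block [ 0.6259 -0.0039  0.054 ] (np.float64(15.0), np.float64(128.8))
sc [ 0.6527 -0.0587  0.014 ] (np.float64(351.9), np.float64(152.7))
-40 min@79.0 41 edge 80.5 [203, 192, 112, 44, 47, 67, 73, 73, 72, 73, 74, 74, 75, 74]
-35 min@79.0 39 edge 80.5 [203, 179, 95, 42, 47, 63, 67, 65, 69, 73, 75, 74, 74, 72]
-30 min@78.5 40 edge 79.5 [200, 165, 76, 40, 53, 65, 67, 67, 66, 66, 66, 65, 63, 66]
-25 min@78.0 38 edge 79.5 [196, 134, 52, 39, 53, 66, 67, 67, 67, 66, 66, 66, 70, 99]
-20 min@78.5 40 edge 80.0 [194, 130, 53, 40, 50, 62, 67, 67, 67, 66, 67, 77, 104, 117]
-15 min@77.5 38 edge 79.0 [183, 100, 42, 39, 47, 51, 54, 61, 66, 66, 65, 67, 91, 115]
-10 min@78.5 40 edge 79.5 [180, 92, 43, 40, 44, 50, 50, 50, 54, 62, 64, 67, 86, 109]
-5 min@79.5 39 edge 81.0 [154, 71, 44, 40, 39, 45, 50, 50, 49, 49, 52, 69, 106, 117]
0 min@80.5 37 edge 81.5 [149, 68, 43, 41, 37, 38, 46, 49, 50, 52, 71, 86, 
[... 755 characters left out ...]
, 50, 90, 103, 103, 103, 103, 103, 103, 103, 102, 102]
50 min@76.5 33 edge 78.5 [131, 45, 33, 57, 97, 104, 103, 103, 102, 102, 102, 103, 103, 104]
55 min@76.5 31 edge 78.5 [112, 37, 33, 56, 94, 103, 103, 103, 102, 102, 102, 101, 102, 102]
60 min@76.5 33 edge 78.0 [145, 54, 34, 65, 100, 103, 103, 104, 103, 103, 103, 102, 103, 104]
65 min@76.5 32 edge 78.0 [154, 46, 34, 61, 97, 103, 102, 102, 102, 102, 103, 104, 117, 120]
70 min@77.0 33 edge 79.0 [157, 59, 33, 49, 93, 102, 102, 105, 113, 117, 117, 116, 116, 116]
75 min@77.0 34 edge 78.5 [186, 94, 34, 56, 96, 118, 121, 122, 121, 121, 121, 120, 121, 121]
80 min@77.0 33 edge 79.0 [184, 93, 33, 50, 100, 120, 120, 120, 120, 119, 119, 119, 119, 119]
```

The outline shows the hump centred at about 14.5°, with its tail ending near 36°, against a pointer direction of 15.5°. That agrees with the felt result. Now the spool.

```bash
python3 -m inch '[[[-20,-20,-5],[0,0,0],0.6],[[-60,-25,-12],[0,0,0],0.6],[[-100,-25,-20],[0,0,0],0.6],[[-140,-25,-30],[0,0,0],0.6],[[-180,-25,-40],[0,0,0],0.6],[[-220,-25,-50],[0,0,0],0.6],[[-260,-25,-60],[0,0,0],0.6],[[-300,-25,-62],[0,0,0],0.6],[[-310,-25,-62],[0,0,0],0.6],[[-310,-25,-62],[0,0,0],0.6],[[-310,-25,-62],[0,0,0],0.6],[[-310,-25,-62],[0,0,0],0.6]]'
python3 - <<'E'
from h import *
from plant import robot
s=robot.sense();c=robot.read_camera("wrist")
np.savez("pics/w4.npz",**{k:np.array(v) for k,v in c.items()},eef_pos=s["eef_pos"],orientation=s["orientation"])
print(s["eef_pos"],s["orientation"])
b,l=blobs(c,(22,130,60),(34,255,255),100);print(b)
im=c["color"][:,:,::-1];cv2.imwrite("pics/w4.png",cv2.resize(im,(800,600)))
E
```

```text
time_s: 21.85
eef_pos: [0.5248, 0.237, 0.2086]
orientation: [-91.2, 0.1, -90.2]
force: [0.4, 0.4, -0.1]
opening: 0.604
[0.52483603 0.23704788 0.20860114] [-9.11606695e+01  8.25919350e-02 -9.02345522e+01]
[([247, 122, 31, 32, 628], [261.5, 138.0])]
```

View pics/w4.png

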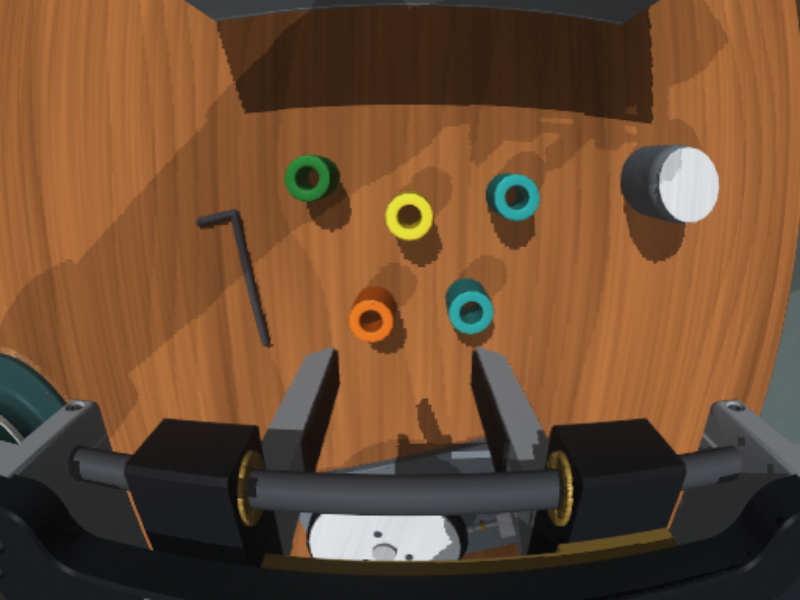

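The picture shows the yellow spool's top at (409,216), well clear of green (310,178), teal (516,197), orange (372,320) and cyan (471,312). The white box is further off.

```bash
python3 - <<'E'
from h import *
w=dict(np.load("pics/w4.npz"));q=lambda u,v,z:onz(w,(u*.64,v*.64),z,w).round(4)
for n,a in(("yel",(409,216,.045)),("yelL",(385.5,216,.045)),("yelR",(433.5,216,.045)),("green",(308,178,.045)),("teal",(517,197,.045)),("orange",(372,320,.045)),("cyan",(471,312,.045)),("box",(409,105,0)),("mark-nut",(384,551,.06))): print(n,q(*a))
p=q(409,216,.045);d=p-w["eef_pos"];R=tool_R(w["orientation"]);d[2]=.1-w["eef_pos"][2]
print("shift to z=.10 above:",(R.T@d*1e3).round(1))
E
```

```text
yel [0.526 0.284 0.045]
yelL [0.5087 0.284  0.045 ]
yelR [0.5441 0.284  0.045 ]
green [0.4511 0.3137 0.045 ]
teal [0.6064 0.2994 0.045 ]
orange [0.4971 0.2032 0.045 ]
cyan [0.5741 0.21   0.045 ]
box [0.5258 0.3727 0.    ]
mark-nut [ 0.5017 -0.0337  0.06  ]
shift to z=.10 above: [-46.8 108.6   3.2]
```

```bash
python3 - <<'E'
from h import *
w=dict(np.load("pics/w4.npz"))
for v in(8,20,105):
    o,d=ray(w,(409*.64,v*.64),w);t=(.3727-o[1])/d[1];print(v,(o+d*t).round(3))
E
```

```text
8 [0.528 0.373 0.237]
20 [0.528 0.373 0.224]
105 [0.526 0.373 0.   ]
```

```bash
python3 - <<'E'
from h import *
w=dict(np.load("pics/w4.npz"));print(onz(w,(409*.64,20*.64),0,w))
c=dict(np.load("pics/scene.npz"))
for p in((722,300),(730,400),(738,478)): print(onz(c,(p[0]*.64,p[1]*.64),0).round(3))
E
```

```text
[0.52606971 0.44789203 0.        ]
[0.371 0.467 0.   ]
[0.584 0.46  0.   ]
[ 0.713  0.458 -0.   ]
```

```bash
python3 -m inch '[[[-12,30,1],[0,-0.004,0.02],0.6],[[-25,60,2],[0,-0.004,0.02],0.6],[[-40,90,3],[0,-0.004,0.02],0.6],[[-46.8,108.6,3.2],[0,-0.004,0.02],0.6],[[-46.8,108.6,3.2],[0,-0.004,0.02],0.6],[[-46.8,108.6,3.2],[0,-0.004,0.02],0.6]]'
python3 -c "
from plant import robot;import cv2,numpy as np
s=robot.sense();c=robot.read_camera('wrist');np.savez('pics/w5.npz',**{k:np.array(v) for k,v in c.items()},eef_pos=s['eef_pos'],orientation=s['orientation'])
print(s['eef_pos'],s['orientation'])
from h import *
b,l=blobs(c,(22,130,60),(34,255,255),100);print(b)
# top rim: bright yellow
b,l=blobs(c,(22,130,200),(34,255,255),60);print(b)
for x,y,w,h,a in [k[0] for k in b]: print(onz(c,(x+w/2-.5,y+h/2-.5),.045,s), onz(c,(x,y+h/2),.045,s)[0]-onz(c,(x+w,y+h/2),.045,s)[0])
"
```

```text
time_s: 22.5
eef_pos: [0.5265, 0.2833, 0.1006]
orientation: [-91.1, 1.2, -90.1]
force: [0.1, -0.3, 0.9]
opening: 0.6
[0.52648225 0.28331878 0.10062823] [-91.14889199   1.22392915 -90.07525424]
[([237, 178, 43, 50, 1598], [258.5, 203.0])]
[([237, 188, 42, 40, 910], [257.8, 207.4])]
[0.52513905 0.28436987 0.045     ] -0.035165383500554315
```

```bash
cat > to.py <<'E'
# to.py X Y Z : shift and turn (tool axes) that bring the TCP there, tool straight down, jaws along world x
import sys
from h import *
from plant import robot
s=robot.sense();R=tool_R(s["orientation"]);d=np.array(list(map(float,sys.argv[1:4])))-s["eef_pos"]
print((R.T@d*1e3).round(1).tolist(),Ro.from_matrix(R.T@tool_R([-90,0,-90])).as_rotvec().round(4).tolist(),s["eef_pos"].round(4),s["orientation"].round(2))
E
python3 to.py .5255 .2843 .04; python3 to.py .5255 .2843 .013
```

```text
[0.5, 61.3, -0.2] [0.019, -0.0012, -0.0219] [0.5268 0.2834 0.1012] [-91.09   1.25 -90.08]
[1.1, 88.2, 0.4] [0.019, -0.0012, -0.0219] [0.5268 0.2834 0.1012] [-91.09   1.25 -90.08]
```

```bash
python3 -m inch '[[[0.3,30,-0.2],[0.019,0,-0.022],0.6],[[0.5,55,-0.2],[0.019,0,-0.022],0.6],[[0.8,72,0],[0.019,0,-0.022],0.6],[[1.1,84,0.4],[0.019,0,-0.022],0.6],[[1.1,88.2,0.4],[0.019,0,-0.022],0.6],[[1.1,88.2,0.4],[0.019,0,-0.022],0.5],[[1.1,88.2,0.4],[0.019,0,-0.022],0.3],[[1.1,88.2,0.4],[0.019,0,-0.022],0.3],[[1.1,88.2,0.4],[0.019,0,-0.022],0.3],[[1.1,88.2,0.4],[0.019,0,-0.022],0.3]]' 10;python3 to.py .5255 .2843 .16
```

```text
time_s: 23.55
eef_pos: [0.5261, 0.2845, 0.0139]
orientation: [-89.9, 0.0, -90.1]
force: [-0.7, -1.8, 7.7]
opening: 0.379
[0.1, -146.1, -0.4] [-0.0012, -0.0014, -0.0004] [0.5261 0.2845 0.0139] [-8.993e+01  2.000e-02 -9.008e+01]
```

```bash
python3 -m inch '[[[0,-20,0],[0,0,0],0.3],[[0,-60,0],[0,0,0],0.3],[[10,-100,2],[0,0,0],0.3],[[40,-125,5],[0,0,0],0.3],[[80,-125,10],[0,0,0],0.3],[[120,-125,15],[0,0,0],0.3],[[160,-125,18],[0,0,0],0.3],[[200,-125,22],[0,0,0],0.3],[[240,-125,25],[0,0,0],0.3],[[275,-125,27],[0,0,0],0.3],[[300,-125,27],[0,0,0],0.3],[[307,-125,27],[0,0,0],0.3]]'
python3 to.py .5535 -.0231 .105
python3 - <<'E'
from h import *
from plant import robot
s=robot.sense();c=robot.read_camera("wrist")
np.savez("pics/w6.npz",**{k:np.array(v) for k,v in c.items()},eef_pos=s["eef_pos"],orientation=s["orientation"])
im=c["color"][:,:,::-1];cv2.imwrite("pics/w6.png",cv2.resize(im,(800,600)))
E
```

```text
time_s: 24.75
eef_pos: [0.5524, -0.0257, 0.1391]
orientation: [-89.9, -0.0, -90.3]
force: [0.6, -0.2, 0.6]
opening: 0.377
[-2.6, 34.1, 1.0] [-0.0015, -0.0049, 0.0005] [ 0.5524 -0.0257  0.1391] [-8.991e+01 -3.000e-02 -9.028e+01]
```

View pics/w6.png

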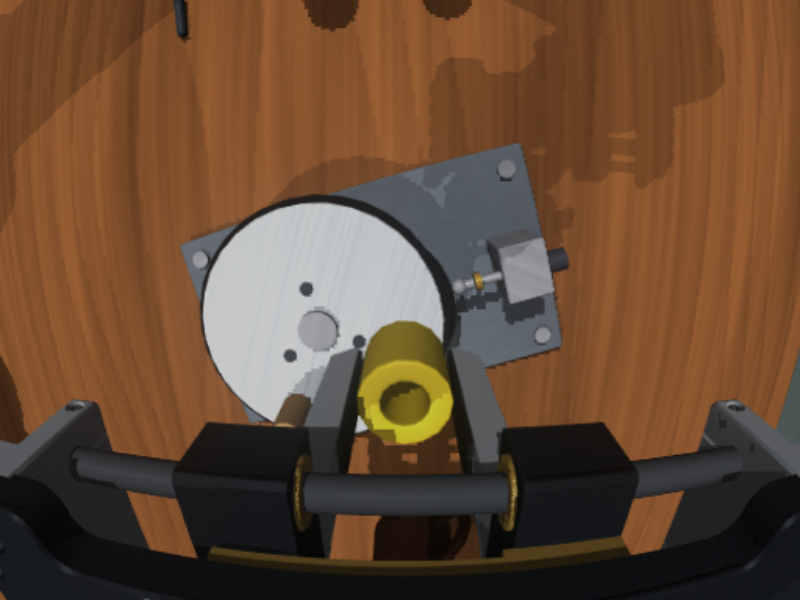

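The picture shows the spool upright between the fingers (top at 405,402), the nut at (318,331), the pointer ball at (459,286), and the ring with its hump on the pointer.

```bash
python3 - <<'E'
from h import *
w=dict(np.load("pics/w6.npz"));q=lambda u,v,z:onz(w,(u*.64,v*.64),z,w).round(4)
for n,a in(("nut",(318,331,.06)),("block",(527,275,.054)),("sc1",(507,169,.014)),("sc2",(543,335,.014)),("sc3",(200,260,.014)),("spool top",(405,402,.1702))): print(n,q(*a))
E
```

```text
nut [ 0.5018 -0.0382  0.06  ]
block [ 0.6268 -0.0057  0.054 ]
sc1 [0.6213 0.0568 0.014 ]
sc2 [ 0.6533 -0.0592  0.014 ]
sc3 [ 0.4082 -0.0021  0.014 ]
spool top [ 0.5534 -0.0256  0.1702]
```

```bash
python3 -m inch '[[[-2.3,15,0.9],[0,-0.005,0],0.3],[[-2.3,35,0.9],[0,-0.005,0],0.3],[[-2.3,50,0.9],[0,-0.005,0],0.3],[[-2.3,58,0.9],[0,-0.005,0],0.3],[[-2.3,62,0.9],[0,-0.005,0],0.3],[[-2.3,64,0.9],[0,-0.005,0],0.3],[[-2.3,64,0.9],[0,-0.005,0],0.3]]'; python3 to.py .5533 -.0234 .0705
```

```text
time_s: 25.5
eef_pos: [0.5537, -0.0225, 0.0754]
orientation: [-89.9, -0.0, -89.9]
force: [0.2, -0.0, 0.2]
opening: 0.379
[0.9, 4.9, -0.5] [-0.002, 0.0009, 0.0001] [ 0.5537 -0.0225  0.0754] [-8.989e+01 -1.000e-02 -8.995e+01]
```

Lower in small steps until contact.

```bash
python3 -m inch '[[[0.4,2,-0.2],[0,0,0],0.3],[[0.9,4,-0.4],[0,0,0],0.3],[[0.9,5,-0.4],[0,0,0],0.3],[[0.9,5,-0.4],[0,0,0],0.3]]'; python3 -m inch '[[[0,0.4,0],[0,0,0],0.3],[[0,0.6,0],[0,0,0],0.3],[[0,0.6,0],[0,0,0],0.3]]'
```

```text
time_s: 25.9
eef_pos: [0.5533, -0.0235, 0.0704]
orientation: [-89.9, -0.0, -90.0]
force: [-0.5, 0.3, 0.7]
opening: 0.378
time_s: 26.2
eef_pos: [0.5533, -0.0234, 0.0698]
orientation: [-89.9, -0.0, -90.0]
force: [0.2, -0.3, 0.1]
opening: 0.377
```

```bash
python3 -m inch '[[[0,0.4,0],[0,0,0],0.3],[[0,0.4,0],[0,0,0],0.3]]'; python3 -m inch '[[[0,0.4,0],[0,0,0],0.3],[[0,0.4,0],[0,0,0],0.3]]'
```

```text
time_s: 26.4
eef_pos: [0.5535, -0.0234, 0.0697]
orientation: [-89.9, -0.0, -90.0]
force: [-1.4, 0.7, 5.0]
opening: 0.382
time_s: 26.6
eef_pos: [0.5537, -0.0234, 0.0696]
orientation: [-89.8, -0.0, -89.9]
force: [-2.1, -0.7, 7.1]
opening: 0.382
```

```bash
python3 -m inch '[[[0,-0.2,0],[0,0,0],0.3],[[0,-0.2,0],[0,0,0],0.3],[[0,-0.2,0],[0,0,0],0.42],[[0,-0.2,0],[0,0,0],0.5],[[0,-0.2,0],[0,0,0],0.5],[[0,-0.2,0],[0,0,0],0.5]]'
python3 -m inch '[[[0,-5,0],[0,0,0],0.5],[[0,-20,0],[0,0,0],0.5],[[0,-50,0],[0,0,0],0.5],[[0,-90,0],[0,0,0],0.5],[[20,-110,20],[0,0,0],0.5],[[40,-110,30],[0,0,0],0.5],[[60,-110,40],[0,0,0],0.5],[[60,-110,40],[0,0,0],0.5],[[60,-110,40],[0,0,0],0.5]]'
python3 - <<'E'
from h import *
from plant import robot
s=robot.sense();c=robot.read_camera("wrist")
np.savez("pics/w7.npz",**{k:np.array(v) for k,v in c.items()},eef_pos=s["eef_pos"],orientation=s["orientation"])
im=c["color"][:,:,::-1];cv2.imwrite("pics/w7.png",cv2.resize(im[60:300,120:440],(800,600),interpolation=cv2.INTER_CUBIC))
E
```

```text
time_s: 27.2
eef_pos: [0.5536, -0.0234, 0.0698]
orientation: [-89.9, -0.0, -90.0]
force: [-0.7, -0.4, -0.5]
opening: 0.498
time_s: 28.1
eef_pos: [0.5932, -0.0833, 0.1799]
orientation: [-89.9, 0.0, -90.0]
force: [-0.8, -0.2, 0.4]
opening: 0.499
```

View pics/w7.png

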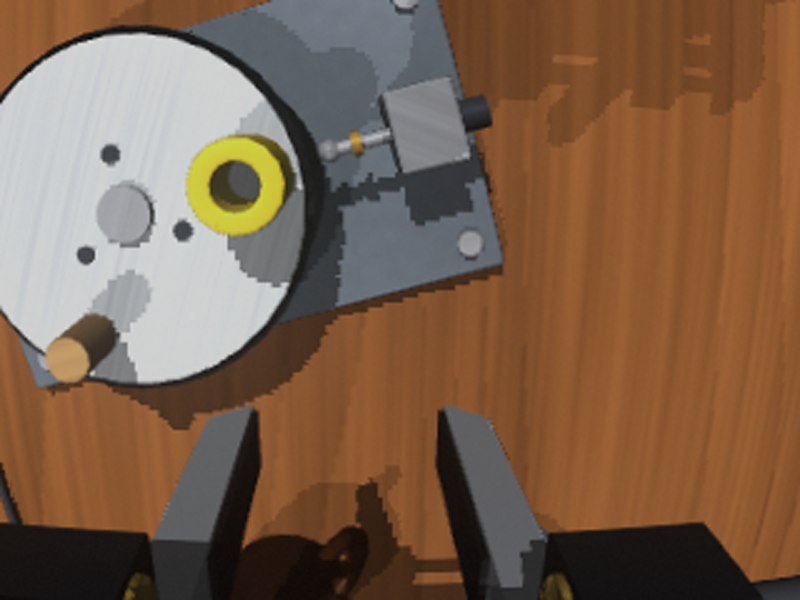

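The spool (top at 236,186) stands upright on the plate next to the pointer (ball at 328,150). The nut is at (125,214) and the knob top at (67,360). I check the numbers, including whether the ring has turned.

```bash
python3 - <<'E'
from h import *
w=dict(np.load("pics/w7.npz"));q=lambda u,v,z:onz(w,(120+u*.4,60+v*.4),z,w)
C=np.array([.5016,-.0377])
for n,a in(("nut",(125,214,.06)),("knob",(67,360,.096)),("spooltop",(236,186,.101)),("ball",(323,151,.046)),("block",(426,127,.054))):
    p=q(*a);d=p[:2]-C;print(n,p.round(4),"ang %.1f r %.1f"%(np.degrees(np.arctan2(d[1],d[0]))%360,1e3*np.hypot(*d)))
T=w["T_tool_cam"];R=tool_R(w["orientation"]);K=w["intrinsics"]
def pix(X):
    c=T[:3,:3].T@(R.T@(X-w["eef_pos"])-T[:3,3]);t=np.arctan2(np.hypot(c[0],c[1]),c[2]);return K[0,0]*t*c[:2]/np.hypot(c[0],c[1])+K[:2,2]
g=cv2.GaussianBlur(w["color"].max(2),(0,0),.6).astype(np.float32);rs=np.arange(76,92,.25)
for a in range(-30,61,5):
    u=np.array([np.cos(np.radians(a)),np.sin(np.radians(a))])
    P=np.array([pix(np.r_[C+u*r/1e3,.044]) for r in rs]).astype(np.float32)
    v=cv2.remap(g,P[:,0],P[:,1],1).ravel();i=int(np.argmin(v));k=i+int(np.argmax(v[i:]>45));print(a,rs[k],end=" | ")
E
```

```text
nut [ 0.5021 -0.0383  0.06  ] ang 310.9 r 0.7
knob [ 0.4847 -0.0903  0.096 ] ang 252.2 r 55.2
spooltop [ 0.5555 -0.0244  0.101 ] ang 13.9 r 55.5
ball [ 0.5843 -0.0147  0.046 ] ang 15.6 r 85.9
block [ 0.6264 -0.0042  0.054 ] ang 15.0 r 129.3
-30 79.0 | -25 79.25 | -20 80.0 | -15 80.25 | -10 81.25 | -5 82.5 | 0 84.0 | 5 84.5 | 10 83.75 | 15 82.75 | 20 82.5 | 25 81.75 | 30 80.5 | 35 78.75 | 40 78.25 | 45 78.75 | 50 78.25 | 55 78.25 | 60 78.75 |
```

The spool is fine: r about 54–55 mm, angle about 14–15°. The knob is unmoved at 252.2° (253.1° before placing). The hump outline is ambiguous because of shadow, so I take one closer look at it.

```bash
python3 -m inch '[[[0,20,10],[0,0,0],0.5],[[0,50,17],[0,0,0],0.5],[[0,80,17],[0,0,0],0.5],[[0,90,17],[0,0,0],0.5],[[0,90,17],[0,0,0],0.5],[[0,90,17],[0,0,0],0.5]]'
cat > rim.py <<'E'
from h import *
def unwrap(w,C,z,A=np.arange(-50,91,1.),rs=np.arange(72,94,.1)):
    T=w["T_tool_cam"];R=tool_R(w["orientation"]);K=w["intrinsics"]
    a,r=np.meshgrid(np.radians(A),rs/1e3,indexing="ij");X=np.stack([C[0]+r*np.cos(a),C[1]+r*np.sin(a),0*a+z],-1)
    c=(((X-w["eef_pos"])@R)-T[:3,3])@T[:3,:3];h=np.hypot(c[...,0],c[...,1]);t=np.arctan2(h,c[...,2])
    u=K[0,0]*t*c[...,0]/h+K[0,2];v=K[1,1]*t*c[...,1]/h+K[1,2]
    return cv2.remap(w["color"],u.astype(np.float32),v.astype(np.float32),cv2.INTER_LINEAR),A,rs
E
python3 - <<'E'
from rim import *
from plant import robot
s=robot.sense();c=robot.read_camera("wrist")
w=dict(**{k:np.array(v) for k,v in c.items()},eef_pos=s["eef_pos"],orientation=s["orientation"]);np.savez("pics/w8.npz",**w)
im,A,rs=unwrap(w,np.array([.5013,-.0378]),.040)
g=np.clip(cv2.convertScaleAbs(im,alpha=2.),0,255)
g=cv2.resize(g,None,fx=1.6,fy=4,interpolation=cv2.INTER_LINEAR)   # rows: angle -50.. 4 px/deg ; cols r
raw=cv2.resize(c["color"][60:300,60:380],(800,600),interpolation=cv2.INTER_CUBIC)
raw=cv2.convertScaleAbs(raw,alpha=1.8)
out=np.zeros((600,800,3),np.uint8);out[:g.shape[0],:g.shape[1]]=g;r2=cv2.resize(raw,(440,330));out[:330,360:800]=r2
cv2.imwrite("pics/w8.png",out[:,:,::-1]);print(g.shape,s["eef_pos"])
E
```

```text
time_s: 28.75
eef_pos: [0.6109, -0.0823, 0.0913]
orientation: [-89.8, 0.0, -89.9]
force: [0.2, -0.5, -0.0]
opening: 0.497
(564, 352, 3) [ 0.61086296 -0.08230246  0.09130907]
```

View pics/w8.png

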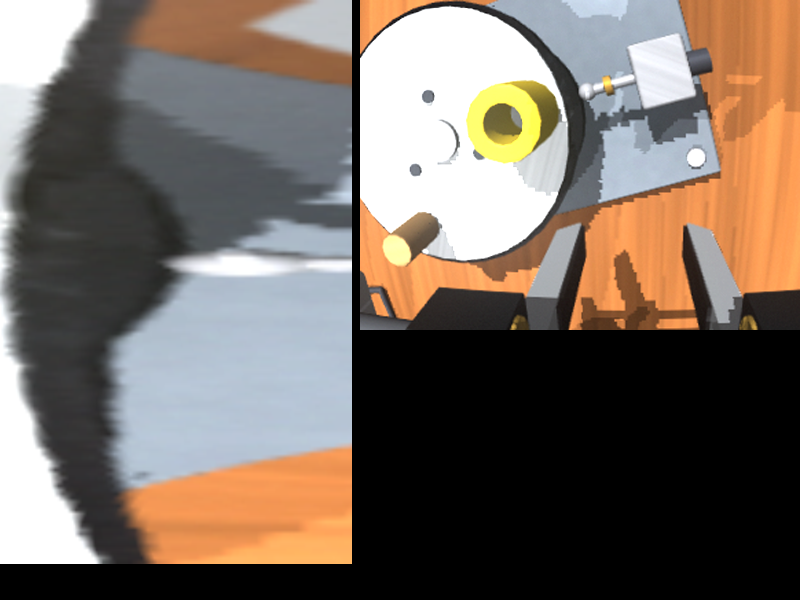

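The unwrapped rim (left panel, 4 px/deg from −50°) shows the hump from about row 165 (−9°) to row 340 (35°), so its centre is near 13°. The pointer is at row 263, about 15.7°. I fit this for a firmer number.

```bash
cat > fit.py <<'E'
from rim import *
from scipy.optimize import least_squares
import sys
def run(f,z):
    w=dict(np.load(f));im,A,rs=unwrap(w,np.array([.5013,-.0378]),z);g=cv2.GaussianBlur(im[...,2].astype(np.float32),(0,0),4,0,1)
    E=[]
    for v in g:
        i=np.where((rs>76)&(rs<90))[0];i=i[np.argmin(v[i])];lo=v[i];o=v[i:i+45].max() if False else None
        k=i
        # first spot outside where blue rises past lo+ half of the local plateau
        pl=np.median(v[min(i+35,len(v)-20):min(i+60,len(v))]);th=(lo+pl)/2
        j=i+int(np.argmax(v[i:]>th));E.append(rs[j])
    E=np.array(E);ok=(A>-33)&(A<62)&(abs(A-15.7)>3.5)
    bump=lambda a,a0:np.where(abs(a-a0)<22,.5*(1+np.cos(np.pi*(a-a0)/22)),0)
    m=lambda p:p[0]+p[1]*np.cos(np.radians(A))+p[2]*np.sin(np.radians(A))+p[3]*bump(A,p[4])
    r=least_squares(lambda p:(m(p)-E)[ok],[80,0,0,4.5,14],loss="soft_l1",f_scale=.4)
    print(f,z,r.x.round(2),"rms %.2f"%np.sqrt(np.mean((m(r.x)-E)[ok]**2)))
    return dict(zip(A[::5],E[::5].round(1)))
for z in(.040,.044):print(run("pics/w8.npz",z))
run("pics/w7.npz",.042);run("pics/w3.npz",.042)
E
python3 fit.py
python3 - <<'E'
from h import *
w=dict(np.load("pics/w8.npz"));C=np.array([.5016,-.0377])
# raw panel: 440x330 of crop [60:300,60:380] -> scale 320/440
q=lambda u,v,z:onz(w,(60+(u-360)*320/440,60+v*240/330),z,w)
for n,a in(("ball",(585,91,.046)),("block",(661,71,.054)),("knob",(397,249,.096)),("nut",(441,141,.06)),("sc2",(696,157,.014)),("spool",(502,122,.101))):
    p=q(*a);d=p[:2]-C;print(n,p.round(4),"ang %.1f r %.1f"%(np.degrees(np.arctan2(d[1],d[0]))%360,1e3*np.hypot(*d)))
E
```

```text
pics/w8.npz 0.04 [77.68  2.22  0.19  5.23 12.67] rms 0.52
{np.float64(-50.0): np.float64(80.3), np.float64(-45.0): np.float64(80.4), np.float64(-40.0): np.float64(79.2), np.float64(-35.0): np.float64(89.5), np.float64(-30.0): np.float64(79.4), np.float64(-25.0): np.float64(79.9), np.float64(-20.0): np.float64(79.8), np.float64(-15.0): np.float64(79.3), np.float64(-10.0): np.float64(79.6), np.float64(-5.0): np.float64(81.4), np.float64(0.0): np.float64(82.6), np.float64(5.0): np.float64(83.4), np.float64(10.0): np.float64(86.0), np.float64(15.0): np.float64(83.2), np.float64(20.0): np.float64(83.2), np.float64(25.0): np.float64(82.3), np.float64(30.0): np.float64(80.9), np.float64(35.0): np.float64(79.3), np.float64(40.0): np.float64(79.0), np.float64(45.0): np.float64(79.2), np.float64(50.0): np.float64(79.1), np.float64(55.0): np.float64(79.2), np.float64(60.0): np.float64(79.2), np.float64(65.0): np.float64(79.2), np.float64(70.0): np.float64(79.4), np.float64(75.0): np.float64(79.9), np.float64(80.0): np.float64(80.3), np.float64(85.0): np.float64(81.1), np.float64(90.0): np.float
[... 824 characters left out ...]
4(79.4), np.float64(55.0): np.float64(79.5), np.float64(60.0): np.float64(79.2), np.float64(65.0): np.float64(79.3), np.float64(70.0): np.float64(79.1), np.float64(75.0): np.float64(79.7), np.float64(80.0): np.float64(80.1), np.float64(85.0): np.float64(80.6), np.float64(90.0): np.float64(81.0)}
pics/w7.npz 0.042 [77.56  2.5   0.37  5.43 11.97] rms 0.49
pics/w3.npz 0.042 [77.32  3.14  0.18  4.97 12.36] rms 0.46
ball [ 0.5852 -0.0144  0.046 ] ang 15.6 r 86.8
block [ 0.6261 -0.0034  0.054 ] ang 15.4 r 129.2
knob [ 0.4854 -0.0892  0.096 ] ang 252.6 r 54.0
nut [ 0.5035 -0.0383  0.06  ] ang 341.7 r 2.0
sc2 [ 0.6525 -0.0586  0.014 ] ang 352.1 r 152.4
spool [ 0.5549 -0.0235  0.101 ] ang 14.9 r 55.2
```

The fit, confirmed by symmetric edge pairs, puts the crest about 2.5° short of the pointer; the two felt peaks lean the same way. There is ample time to fix this. I lift the spool off first, turn the ring the last bit, and stand the spool again so the order is kept.

```bash
python3 -m inch '[[[0,-30,0],[0,0,0],0.5],[[0,-55,0],[0,0,0],0.5],[[0,-60,0],[0,0,0],0.5],[[-20,-60,-20],[0,0,0],0.5],[[-40,-60,-40],[0,0,0],0.5],[[-59,-60,-57],[0,0,0],0.5],[[-59,-60,-57],[0,0,0],0.5],[[-59,-60,-57],[0,0,0],0.5]]'; python3 to.py .5538 -.0234 .0705
```

```text
time_s: 29.6
eef_pos: [0.5541, -0.0235, 0.1522]
orientation: [-89.7, 0.0, -89.9]
force: [0.4, 0.3, 0.1]
opening: 0.502
[-0.1, 81.7, -0.7] [-0.0056, 0.0021, -0.0001] [ 0.5541 -0.0235  0.1522] [-89.68   0.   -89.88]
```

```bash
python3 -m inch '[[[-0.1,30,-0.7],[-0.005,0.002,0],0.5],[[-0.1,55,-0.7],[-0.005,0.002,0],0.5],[[-0.1,72,-0.7],[-0.005,0.002,0],0.5],[[-0.1,81.7,-0.7],[-0.005,0.002,0],0.5],[[-0.1,81.7,-0.7],[-0.005,0.002,0],0.5],[[-0.1,81.7,-0.7],[-0.005,0.002,0],0.36],[[-0.1,81.7,-0.7],[-0.005,0.002,0],0.3],[[-0.1,81.7,-0.7],[-0.005,0.002,0],0.3],[[-0.1,81.7,-0.7],[-0.005,0.002,0],0.3]]' 8
python3 -m inch '[[[0,-5,0],[0,0,0],0.3],[[0,-30,0],[0,0,0],0.3],[[0,-60,0],[0,0,0],0.3],[[-30,-60,0],[0,0,0],0.3],[[-70,-60,0],[0,0,0],0.3],[[-110,-50,0],[0,0,0],0.3],[[-140,-20,0],[0,0,0],0.3],[[-143,20,0],[0,0,0],0.3],[[-143,45,0],[0,0,0],0.3],[[-143,53,0],[0,0,0],0.3],[[-143,54,0],[0,0,0],0.3]]'
```

```text
time_s: 30.5
eef_pos: [0.5546, -0.0234, 0.0713]
orientation: [-89.9, -0.0, -90.0]
force: [-0.0, -0.7, 6.2]
opening: 0.38
time_s: 31.6
eef_pos: [0.5543, 0.1193, 0.0171]
orientation: [-89.9, -0.0, -90.0]
force: [0.0, 0.1, 0.4]
opening: 0.38
```

```bash
python3 -m inch '[[[0,1,0],[0,0,0],0.3],[[0,1.8,0],[0,0,0],0.3],[[0,2,0],[0,0,0],0.3]]'
python3 -m inch '[[[0,0,0],[0,0,0],0.42],[[0,0,0],[0,0,0],0.5],[[0,0,0],[0,0,0],0.5],[[0,-20,0],[0,0,0],0.5],[[0,-60,0],[0,0,0],0.5],[[0,-100,0],[0,0,0],0.45],[[50,-110,-20],[0,0,0],0.45],[[100,-110,-40],[0,0,0],0.45],[[150,-110,-55],[0,0,0],0.45],[[195,-110,-69],[0,0,0],0.45],[[209,-110,-70],[0,0,0],0.45],[[209,-110,-70],[0,0,0],0.45]]'
python3 to.py .4842 -.0896 .0642
```

```text
time_s: 31.9
eef_pos: [0.5549, 0.1193, 0.016]
orientation: [-89.9, -0.0, -90.0]
force: [0.0, -0.3, -0.8]
opening: 0.378
time_s: 33.1
eef_pos: [0.4838, -0.093, 0.1261]
orientation: [-89.8, -0.1, -90.3]
force: [0.3, 1.6, -0.1]
opening: 0.451
[-3.5, 61.9, 0.2] [-0.0027, -0.0054, 0.0009] [ 0.4838 -0.093   0.1261] [-8.984e+01 -5.000e-02 -9.031e+01]
```

```bash
python3 -m inch '[[[-2.8,20,0],[0,-0.005,0],0.45],[[-2.8,40,0],[0,-0.005,0],0.45],[[-2.8,55,0],[0,-0.005,0],0.4],[[-2.8,62,0],[0,-0.005,0],0.4],[[-2.8,62,0],[0,-0.005,0],0.3],[[-2.8,62,0],[0,-0.005,0],0.15],[[-2.8,62,0],[0,-0.005,0],0.1],[[-2.8,62,0],[0,-0.005,0],0.1],[[-2.8,62,0],[0,-0.005,0],0.1]]' 12; python3 arc.py
```

```text
time_s: 34.0
eef_pos: [0.4841, -0.0902, 0.0646]
orientation: [-89.8, -0.1, -90.0]
force: [-4.2, 0.4, 5.7]
opening: 0.204
ang 251.80 r 55.82 z 64.6 Frad 1.0 Ftan -4.1 Fz 5.7 t 34.0
```

```bash
python3 -m inch '[[[0.3,-0.4,1],[0,0,0],0.1],[[0.6,-0.4,1.9],[0,0,0],0.1],[[0.9,-0.4,2.8],[0,0,0],0.1],[[1.1,-0.4,3.6],[0,0,0],0.1],[[1.1,-0.4,3.6],[0,0,0],0.1]]'>/dev/null; python3 arc.py
python3 -m inch '[[[-0.3,0,-0.5],[0,0,0],0.1],[[-0.4,0,-1],[0,0,0],0.1],[[-0.4,0,-1],[0,0,0],0.1]]' >/dev/null; python3 arc.py
```

```text
ang 254.80 r 56.01 z 64.7 Frad -0.2 Ftan -5.7 Fz 1.3 t 34.5
ang 253.85 r 55.83 z 64.8 Frad -0.1 Ftan -2.3 Fz 0.1 t 34.8
```

Unloaded this should rest at about 253.6°. I release and check from above with the same close view.

```bash
python3 -m inch '[[[0,0,0],[0,0,0],0.3],[[0,0,0],[0,0,0],0.42],[[0,0,0],[0,0,0],0.42],[[0,-15,0],[0,0,0],0.42],[[0,-50,0],[0,0,0],0.42],[[0,-70,30],[0,0,0],0.5],[[-3,-70,70],[0,0,0],0.5],[[-6,-70,110],[0,0,0],0.5],[[-6,-50,125],[0,0,0],0.5],[[-6,-26,125],[0,0,0],0.5],[[-6,-26,125],[0,0,0],0.5],[[-6,-26,125],[0,0,0],0.5]]'
python3 - <<'E'
from rim import *
from plant import robot
s=robot.sense();c=robot.read_camera("wrist")
w=dict(**{k:np.array(v) for k,v in c.items()},eef_pos=s["eef_pos"],orientation=s["orientation"]);np.savez("pics/w9.npz",**w)
im,A,rs=unwrap(w,np.array([.5013,-.0378]),.040)
g=cv2.resize(cv2.convertScaleAbs(im,alpha=2.),None,fx=1.6,fy=4,interpolation=cv2.INTER_LINEAR)
raw=cv2.convertScaleAbs(cv2.resize(c["color"][60:300,60:380],(440,330)),alpha=1.8)
out=np.zeros((600,800,3),np.uint8);out[:g.shape[0],:g.shape[1]]=g;out[:330,360:800]=raw
cv2.imwrite("pics/w9.png",out[:,:,::-1])
E
sed -i 's/^for z in.*/r=run("pics\/w9.npz",.040);print({float(k):float(v) for k,v in r.items() if -31<k<51})/' fit.py; python3 fit.py
```

```text
time_s: 36.0
eef_pos: [0.6107, -0.085, 0.0913]
orientation: [-89.9, -0.0, -90.0]
force: [-0.4, -0.3, 0.4]
opening: 0.495
pics/w9.npz 0.04 [77.07  3.03  0.43  4.88 14.05] rms 0.45
{-30.0: 79.6, -25.0: 79.7, -20.0: 79.9, -15.0: 79.3, -10.0: 79.5, -5.0: 80.7, 0.0: 82.1, 5.0: 83.0, 10.0: 85.6, 15.0: 83.4, 20.0: 83.4, 25.0: 82.7, 30.0: 81.6, 35.0: 80.2, 40.0: 79.1, 45.0: 79.1, 50.0: 79.3}
pics/w7.npz 0.042 [77.56  2.5   0.37  5.43 11.97] rms 0.49
pics/w3.npz 0.042 [77.32  3.14  0.18  4.97 12.36] rms 0.46
```

View pics/w9.png

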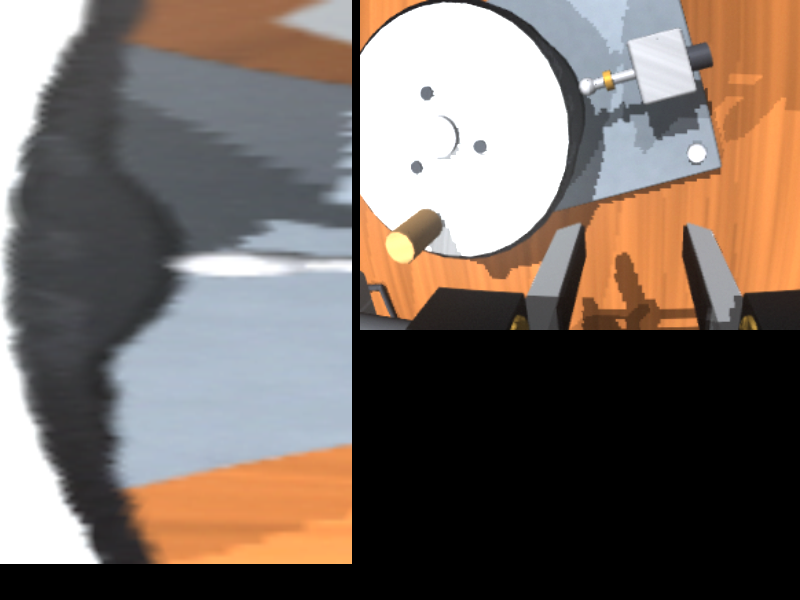

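The rim view (left panel) now shows the hump from about row 170 (−7.5°) to row 350 (37.5°), so the crest is at 14–15°, against the pointer at row 263 (15.7°). That is good, so I fetch the spool again.

```bash
python3 -m inch '[[[0,-30,0],[0,0,0],0.5],[[0,-55,0],[0,0,0],0.5],[[-30,-55,-15],[0,0,0],0.5],[[-70,-55,-30],[0,0,0],0.5],[[-110,-55,-45],[0,0,0],0.5],[[-150,-55,-56],[0,0,0],0.5],[[-190,-40,-56],[0,0,0],0.5],[[-204,-20,-56],[0,0,0],0.5],[[-204.3,0,-56],[0,0,0],0.5],[[-204.3,10,-56],[0,0,0],0.5],[[-204.3,10,-56],[0,0,0],0.5]]'; python3 to.py .5549 .1193 .014
```

```text
time_s: 37.15
eef_pos: [0.5551, 0.1187, 0.0817]
orientation: [-89.9, -0.1, -90.1]
force: [0.9, -1.3, 1.2]
opening: 0.499
[-0.7, 67.7, -0.3] [-0.0018, -0.0012, 0.0012] [0.5551 0.1187 0.0817] [-8.990e+01 -7.000e-02 -9.007e+01]
```

```bash
python3 -m inch '[[[-0.7,30,-0.3],[0,0,0],0.5],[[-0.7,52,-0.3],[0,0,0],0.5],[[-0.7,64,-0.3],[0,0,0],0.5],[[-0.7,67.7,-0.3],[0,0,0],0.5],[[-0.7,67.7,-0.3],[0,0,0],0.5],[[-0.7,67.7,-0.3],[0,0,0],0.36],[[-0.7,67.7,-0.3],[0,0,0],0.3],[[-0.7,67.7,-0.3],[0,0,0],0.3],[[-0.7,67.7,-0.3],[0,0,0],0.3]]' 10
python3 -m inch '[[[0,-10,0],[0,0,0],0.3],[[0,-45,0],[0,0,0],0.3],[[0,-80,0],[0,0,0],0.3],[[30,-100,0],[0,0,0],0.3],[[70,-100,0],[0,0,0],0.3],[[110,-100,0],[0,0,0],0.3],[[135,-100,0],[0,0,0],0.3],[[142.5,-90,0],[0,0,0],0.3],[[142.5,-80,-0.5],[0,0,0],0.3],[[142.5,-66,-0.5],[0,0,0],0.3],[[142.5,-62,-0.5],[0,0,0],0.3],[[142.5,-62,-0.5],[0,0,0],0.3]]'; python3 to.py .5535 -.0234 .0715
```

```text
time_s: 38.05
eef_pos: [0.5556, 0.1195, 0.015]
orientation: [-89.8, -0.1, -90.1]
force: [-0.7, -1.3, 7.8]
opening: 0.375
time_s: 39.25
eef_pos: [0.5542, -0.0217, 0.0761]
orientation: [-89.9, -0.0, -90.0]
force: [0.1, 0.1, 0.8]
opening: 0.375
[1.6, 4.6, -0.7] [-0.0015, 0.0003, 0.0006] [ 0.5542 -0.0217  0.0761] [-8.991e+01 -3.000e-02 -8.998e+01]
```

```bash
python3 -m inch '[[[0.8,2,-0.6],[0,0,0],0.3],[[1.6,3.5,-1.2],[0,0,0],0.3],[[1.6,4.4,-1.2],[0,0,0],0.3],[[1.6,4.4,-1.2],[0,0,0],0.3]]'; python3 -m inch '[[[0,0.4,0],[0,0,0],0.3],[[0,0.4,0],[0,0,0],0.3]]'; python3 -m inch '[[[0,0.4,0],[0,0,0],0.3],[[0,0.4,0],[0,0,0],0.3]]'
```

```text
time_s: 39.65
eef_pos: [0.553, -0.0234, 0.0717]
orientation: [-89.9, -0.0, -90.0]
force: [0.1, 0.7, 0.2]
opening: 0.378
time_s: 39.85
eef_pos: [0.553, -0.0234, 0.0714]
orientation: [-89.9, -0.0, -90.0]
force: [0.0, -0.4, -0.5]
opening: 0.377
time_s: 40.05
eef_pos: [0.5531, -0.0234, 0.071]
orientation: [-89.9, -0.0, -90.0]
force: [-0.1, 0.5, -1.0]
opening: 0.375
```

```bash
python3 -m inch '[[[0,0.3,0],[0,0,0],0.3],[[0,0.3,0],[0,0,0],0.3]]'; python3 -m inch '[[[0,0.3,0],[0,0,0],0.3],[[0,0.3,0],[0,0,0],0.3]]'
```

```text
time_s: 40.25
eef_pos: [0.5532, -0.0234, 0.0709]
orientation: [-89.9, -0.0, -90.0]
force: [-0.6, 0.3, 2.6]
opening: 0.376
time_s: 40.45
eef_pos: [0.5533, -0.0234, 0.0708]
orientation: [-89.9, -0.0, -90.0]
force: [-2.0, -0.1, 5.7]
opening: 0.378
```

Contact at the expected height. I ease off, open, retreat and check.

```bash
python3 -m inch '[[[0,-0.2,0],[0,0,0],0.3],[[0,-0.2,0],[0,0,0],0.3],[[0,-0.2,0],[0,0,0],0.42],[[0,-0.2,0],[0,0,0],0.5],[[0,-0.2,0],[0,0,0],0.5],[[0,-0.2,0],[0,0,0],0.5]]'
python3 -m inch '[[[0,-5,0],[0,0,0],0.5],[[0,-20,0],[0,0,0],0.5],[[0,-50,0],[0,0,0],0.5],[[0,-80,0],[0,0,0],0.5],[[30,-80,25],[0,0,0],0.5],[[60,-80,50],[0,0,0],0.5],[[62,-50,57],[0,0,0],0.5],[[62,-20,57],[0,0,0],0.5],[[62,-20,57],[0,0,0],0.5],[[62,-20,57],[0,0,0],0.5]]'
python3 - <<'E'
from rim import *
from plant import robot
s=robot.sense();c=robot.read_camera("wrist")
w=dict(**{k:np.array(v) for k,v in c.items()},eef_pos=s["eef_pos"],orientation=s["orientation"]);np.savez("pics/w10.npz",**w)
im,A,rs=unwrap(w,np.array([.5013,-.0378]),.040)
g=cv2.resize(cv2.convertScaleAbs(im,alpha=2.),None,fx=1.6,fy=4,interpolation=cv2.INTER_LINEAR)
raw=cv2.convertScaleAbs(cv2.resize(c["color"][60:300,60:380],(440,330)),alpha=1.8)
out=np.zeros((600,800,3),np.uint8);out[:g.shape[0],:g.shape[1]]=g;out[:330,360:800]=raw
cv2.imwrite("pics/w10.png",out[:,:,::-1])
from fit import run
run("pics/w10.npz",.040)
E
```

```text
time_s: 41.05
eef_pos: [0.5533, -0.0234, 0.071]
orientation: [-89.9, -0.0, -90.0]
force: [-0.4, -0.7, 0.4]
opening: 0.5
time_s: 42.05
eef_pos: [0.6103, -0.0852, 0.0919]
orientation: [-89.9, -0.0, -90.0]
force: [1.3, 1.0, -0.3]
opening: 0.501
pics/w9.npz 0.04 [77.07  3.03  0.43  4.88 14.05] rms 0.45
{-30.0: 79.6, -25.0: 79.7, -20.0: 79.9, -15.0: 79.3, -10.0: 79.5, -5.0: 80.7, 0.0: 82.1, 5.0: 83.0, 10.0: 85.6, 15.0: 83.4, 20.0: 83.4, 25.0: 82.7, 30.0: 81.6, 35.0: 80.2, 40.0: 79.1, 45.0: 79.1, 50.0: 79.3}
pics/w7.npz 0.042 [77.56  2.5   0.37  5.43 11.97] rms 0.49
pics/w3.npz 0.042 [77.32  3.14  0.18  4.97 12.36] rms 0.46
pics/w10.npz 0.04 [77.2   2.81  0.5   5.16 13.96] rms 0.46
```

View pics/w10.png

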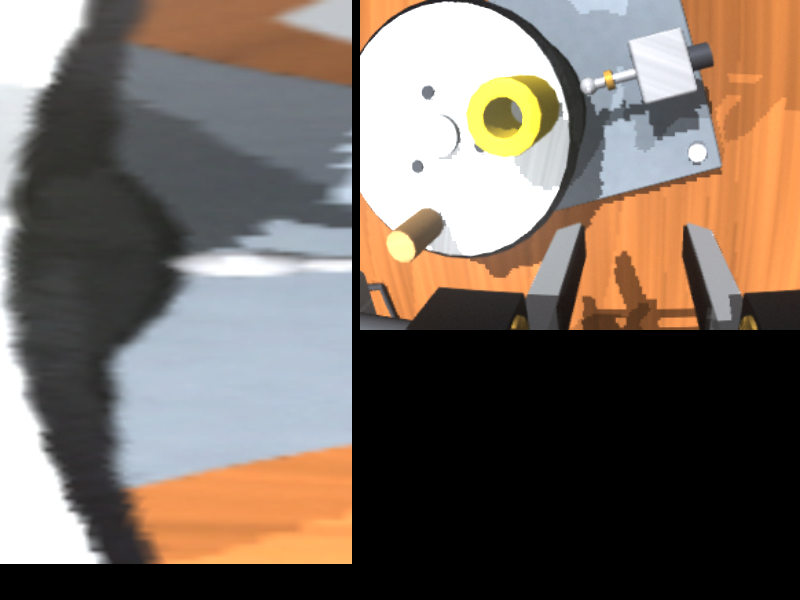

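The spool stands upright by the pointer (top at 503,116). The hump has not moved (13.96° against 14.05°), and the gripper is clear. I hand in.

```bash
python3 -c "
from plant import robot
print(robot.sense()['time_s'],robot.close_job())"
```

```text
the job is handed in; nothing more can be done
42.1 None
```

The ring is stopped with its crest on the pointer to within about 1–2°, and the yellow spool core stands upright at the mark. I handed the job in at 42 s.

- **Finding the crest:** I cranked the ring slowly both ways. The rub peaked at a knob angle of about 248.5° one way and 255° the other, and I let go at about 251.3°.
- **Correction after the first try:** With the spool already placed, a close camera view showed the crest about 2.5° short of the pointer. I moved the spool to the bench, turned the ring about 2° further, let go again at about 253.6°, and stood the spool back on the plate.
- **Last checks:**
  - **Ring:** placing the spool did not turn it; the crest fit was 14.05° before and 13.96° after, with the pointer at about 15.6°.
  - **Spool:** it was set down for about 54 mm from the axle on the pointer line. I did not measure its final spot separately.
  - **Forces:** readings at the knob stayed under about 10 N sideways, against the 20 N axle limit. No contact with the pointer or its block was seen.
- **Disagreement:** the felt crest (about 252°) and the camera crest differ by roughly 2–3°. The final position is a compromise between them.

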